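# Blow off the washed cutters: hold the dead-man air valve level

### The arm

A 7-joint arm with a two-finger parallel gripper is mounted at the origin on a cart in front of the work surface, level with it; the furniture and walls round the work are solid. World frame = base frame: x ahead of the robot, y to its left, z up, the work surface at z = 0. Lengths are in m, angles in rad, forces in N, time in s.
With the tool pointing down it reaches from about 0.425 to 0.925 m from the base axis. Payload 6.8 kg.
Tool frame: the origin (TCP) lies midway between the tips of the shut fingers; the grasp point (between the pads) lies 19 mm behind it; z points along the fingers, y is the direction in which the jaws open and shut (so a half turn about z gives the same grasp; the last joint's range is limited). The gripper opens to 85 mm and grips with 20 to 120 N. Pads are 22 mm wide; open, the fingers measure 114 mm over their backs; the gripper's body (76 mm by 85 mm) begins 54 mm behind the grasp point. The pads swing forward as they close: fully open they stand 13 mm farther back than shut.
Start: joints at [1.095, 0.477, 0.022, 1.555, -0.011, 1.109, -0.083], TCP at [0.243, -0.63, 0.195] pointing down, gripper open.
Joint ranges: [-2.96, 2.96], [-0.34, 2.1], [-1.41, 1.46], [0.24, 2.44], [-1.37, 4.51], [0.17, 1.92], [-2.96, 2.96]. Speed limits (rad/s): [2.39, 2.39, 3.14, 3.14, 3.14, 3.14, 3.14].

### API

Orientations are given as a unit quaternion [w, x, y, z].
In Python, from station import bot gives the robot as it stands.
- The arm moves only by the shell command python3 -m jog 'ROWS' [FORCE]. ROWS is JSON, a list of rows, each a list of 3 entries, a list of its own where there are three numbers: the shift along the tool's x, y, z in mm, then the turn, a rotation vector about the tool's x, y, z in degrees, then the closure, from -1 (fully open) to 1 (shut). A call has 1 to 12 rows; each row shifts and turns the commanded pose from where the row before left it, along the tool's axes as they then stand; what a row does not reach is not made up. A row lasts 1/8 s, in which the tool goes at most 62.5 mm and 10.7 degrees, less where a joint would pass 70% of its speed; a pose out of reach is approached as far as the arm can. A call is refused whole if a number of a shift passes 62.5 or a number of a turn 10.7, either way. A call with a gripper value outside its range is refused whole. The fingers move at their own pace and stop on an object; FORCE is the grip in N (left out, the last holds). Time passes only in rows, so rows that do not move let the fingers close. It gives the time, the measured TCP pose, the force and the opening at its end, in the units of the state.
- bot.get_obs(): the state, without advancing time (a new reading comes with each control period).
- bot.read_camera(name): name is "side" or "top"; returns (picture, depth): 420x560x3 uint8, red, green, blue; 420x560 float32, m along the optical axis (not along the pixel's ray), 0 where there is no reading.
- bot.camera_info(name): a dict with "fx", "fy", "cx", "cy" (pixels), "world_from_camera" (4x4, takes a point from camera to world coordinates). Camera axes: x right, y up, looking along -z (the intrinsics and any distortion apply to the point x, -y, -z); pixel columns grow to the right and rows downward; lengths in m; the calibration is good to about 2 mm. A picture is of the moment at which its call begins. camera_info takes no time and is no camera call.
- bot.hand_in(): hands the job in, once; it reports no verdict.
Trained networks look in the newest picture that a camera, given by its name, has taken for a name from the list of things; names that differ only in an ending like _2 or _b are one class to them, and where a whole thing is asked for, a point or a joint stands for the part that bears it (a point fixed in the world has none). Each returns a list of dicts, best first, with "score" (0 to 1); they miss things now and then, are a little off and sometimes report something else, mostly with a low value. They report only what shows in the picture. A call takes as long as a camera call.
- bot.find_in(camera, thing): "xy" ([column, row] as shares, 0 to 1, of the picture: columns of its width, rows of its height, amid what is visible of it).
- bot.cut_out(camera, thing): "pixels" (420x560 bool, what is visible of it) and "xy" ([column, row] as shares, 0 to 1, of the picture: columns of its width, rows of its height, amid what is visible of it).
- bot.landmark_of(camera, thing): "xy" ([column, row] as shares, 0 to 1, of the picture: columns of its width, rows of its height: a listed point, or the origin of a listed thing).
The state is a dict: "t": time; "q": joint angles; "joint_vel": joint speeds; "joint_torque": joint torques, N m; "eef_pos": TCP position; "tool_rot": TCP orientation; "contact_force": force on the tool from outside, world axes, zero at the start; "torque": the same for the moment, N m; "gripper_width": opening from 0.0 (shut) to 1.0 (fully open).
Only numpy, scipy, OpenCV 4.12 (cv2) and the standard library are available. Lean on these libraries where they do the work, as an engineer would, in place of code of your own. Each camera call takes 0.05 s, during which the arm holds its last target.

### The job

Lift the tray of washed cutters by its carrying bar and carry it level, without spilling, onto the blow-off stand, so that it sits down flat between the four corner angles; then let go of it. Only then press the sprung dead-man lever of the air valve down until it is level (half way; never near its bottom stop, which would blast the cutters out), and hold it level for at least two seconds. Leave the other things on the table where they are; the program finishes while still holding the lever level, not letting it go.

Things in the scene. Friction and masses are not known exactly. Their poses are not given: they have to be found in the camera images.
- carry_tray: Open sheet-metal tray 140 x 110 mm, walls 36 mm high, with three loose cutters in it; about 0.3 kg. In the middle of each short side an end plate rises to 90 mm, and a wooden carrying bar runs between them above the middle of the tray. Origin: centre of the underside; x along the 140 mm side and the bar, z up. It looks the same turned half round, and may sit on the stand either way round.
- tray_handle (a point): Centre of the tray's wooden carrying bar, 82 mm above the tray's underside. The bar is straight, 14 mm wide (across the tray's y), 18 mm high, 130 mm long (along the tray's x); its underside is 73 mm above the tray's underside, with free space below and beside it. Take it across its width, from above, at its middle.
- the_cutter_0: Small tinned cutter, 20 x 20 x 21 mm, 12 g, loose in the tray; origin at the centre of its underside.
- the_cutter_2: Small tinned cutter, 22 x 23 x 13 mm, 12 g, loose in the tray; origin at the centre of its underside.
- the_cutter_3: Small tinned cutter, 23 x 22 x 18 mm, 12 g, loose in the tray; origin at the centre of its underside.
- blow_stand: Blow-off stand, fixed to the table: aluminium base plate 220 x 160 mm, 10 mm thick, with four steel corner angles that enclose a place for the tray, and behind them (+x) an air bar with small nozzles, its top 85 mm above the table, its axis 108 mm from the middle of the tray's place. Origin: on the table below the middle of the tray's place; x runs along the long side of that place, towards the air bar; z up.
- nest (a point): Middle of the tray's place, on top of the stand's base plate (10 mm above the table). The corner angles leave 150 x 120 mm between them (5 mm play on each side of the tray), long side along the stand's x; they are 12 mm high, with lips flaring outward above that, up to 21 mm above the plate. Seated, the tray's underside rests here.
- air_valve: Dead-man air valve, fixed to the table: base plate 140 x 80 mm, a grey block 58 mm high with two cheeks and a pivot pin, and a sprung lever reaching from the pivot towards the valve's -x side, to a black thumb pad. A thin steel finger fixed to one cheek points along -x at the height of the pivot and shows the level position. Origin: centre of the base's underside on the table; x points from the pad to the block, z up.
- valve_lever (a joint): Lever angle in rad: 0 = free, sprung up, its pad end slanting 0.35 rad (20 degrees) upward; 0.35 = level (half way), wanted; 0.70 = bottom stop. Pressing down increases it. The spring always pushes it back up: downward force needed at the pad about 3.5 N to start, 8.5 N at level, 13.5 N at the bottom stop.
- lever_pad (a point): Middle of the top face of the lever's black pad, which is 46 mm (along the lever) x 44 mm, 12 mm thick; 105 mm from the pivot axis along the lever. Free, it is about 122 mm above the table, at level 86 mm.
- lever_hinge (a point): Lever's pivot axis (along the valve's y), 80 mm above the table, 40 mm from the valve's origin along its +x.
- press_mould: Bystander: flat wooden press mould, 58 x 160 x 27 mm; origin at the centre of its underside.
- stick_a: Bystander: long wooden shaping stick, 26 x 191 x 23 mm; origin at the centre of its underside.
- cone_tool: Bystander: small white cone-ended modelling tool lying flat, 80 x 39 x 18 mm; origin at the centre of its underside.
- gear_tool: Bystander: slim white modelling tool with a toothed end, 142 x 21 x 19 mm, lying flat; origin at the centre of its underside.
- jigger_1: Bystander: waisted metal measuring cup, 41 mm across, 100 mm tall; origin at the centre of its underside.

How it is judged:
By the outcome, as a careful person would: the job done as asked, in the order asked, and still so for the second after the job is handed in, while the arm keeps its last pose, push and grip.
It also fails if it takes over 58 s, if anything falls off the work surface, if the arm or the gripper's body presses on something with over 40 N, if the wrist force passes 120 N, or if a joint passes its speed limit or range.

## Working session

There is one attempt and no reset: what is moved stays moved. The work goes in short steps, Python scripts to look and compute and a shell command to move; the robot and the scene stay as the last step left them, time stands still between calls to the robot, and variables do not carry over. Pictures are saved under pics/ and viewed, and the job is handed in when it is done.

```bash
mkdir -p pics; ls; python3 - <<'E'
from station import bot
import cv2,numpy as np
o=bot.get_obs(); print({k:np.round(v,3).tolist() for k,v in o.items()})
for n in("side","top"):
    p,d=bot.read_camera(n); cv2.imwrite(f"pics/{n}0.png",p[:,:,::-1]); np.savez(f"/tmp/{n}0.npz",p=p,d=d)
    i=bot.camera_info(n); print(n,{k:np.round(v,3).tolist() for k,v in i.items()})
E
```

```text
pics
{'t': 0.0, 'q': [1.095, 0.478, 0.022, 1.556, -0.012, 1.109, -0.083], 'joint_vel': [-0.0, 0.001, 0.002, 0.0, 0.001, 0.0, 0.001], 'joint_torque': [0.0, -59.645, 1.608, -28.119, 0.013, 0.009, 0.0], 'eef_pos': [0.242, -0.629, 0.194], 'tool_rot': [-0.001, 0.983, 0.183, -0.0], 'contact_force': [0.247, 0.132, 0.087], 'torque': [0.023, 0.056, 0.025], 'gripper_width': 0.996}
side {'fx': 411.646, 'fy': 411.646, 'cx': 283.576, 'cy': 204.145, 'world_from_camera': [[-0.972, 0.109, -0.207, 0.332], [-0.234, -0.471, 0.85, 1.017], [-0.005, 0.875, 0.484, 0.647], [0.0, 0.0, 0.0, 1.0]]}
top {'fx': 388.434, 'fy': 388.434, 'cx': 275.766, 'cy': 208.593, 'world_from_camera': [[0.014, 0.995, -0.103, 0.408], [-1.0, 0.015, 0.003, 0.071], [0.005, 0.103, 0.995, 1.276], [0.0, 0.0, 0.0, 1.0]]}
```

View pics/side0.png

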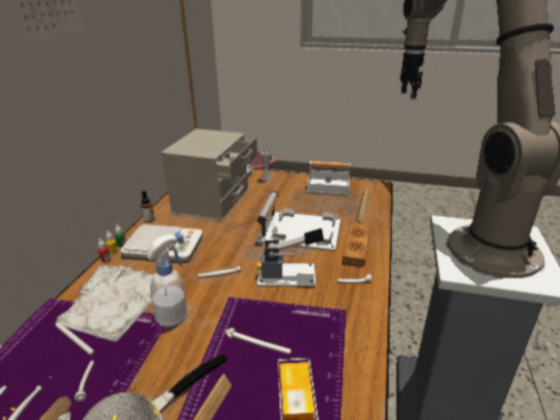

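View pics/top0.png

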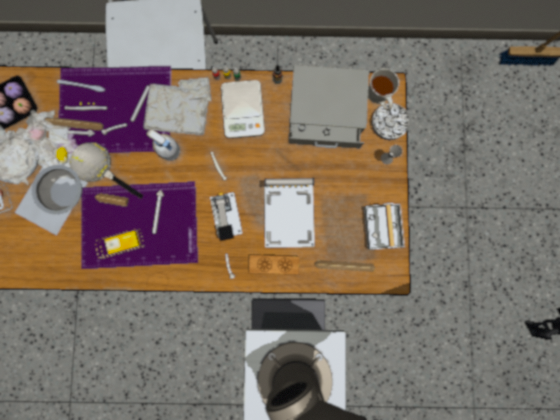

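The top picture shows the tray at about (384,226), the stand at (289,215) with its air bar at (288,182), and the valve at (226,215) with its pad at (225,232). Next I'll measure them.

```bash
cat > h.py <<'E'
import numpy as np,cv2
from station import bot
def P(cam,u,v,d):
    i=bot.camera_info(cam);u=np.asarray(u,float);v=np.asarray(v,float);d=np.asarray(d,float)
    X=np.stack([(u-i['cx'])/i['fx']*d,-(v-i['cy'])/i['fy']*d,-d,np.ones_like(d)],-1)
    return (X@np.array(i['world_from_camera']).T)[...,:3]
def Pz(cam,u,v,z):
    a=P(cam,u,v,1.0);c=np.array(bot.camera_info(cam)['world_from_camera'])[:3,3]
    return c+(a-c)*(z-c[2])/(a[2]-c[2])
def cloud(cam,d):
    v,u=np.mgrid[:d.shape[0],:d.shape[1]]
    return P(cam,u,v,d)
E
python3 - <<'E'
from h import *
for c in("top","side"):
    f=np.load(f"/tmp/{c}0.npz");p,d=f['p'],f['d'];W=cloud(c,d)
    np.save(f"/tmp/{c}W.npy",W)
    if c=="top":
        im=p[160:290,200:420]
        cv2.imwrite("pics/topc.png",cv2.resize(im[:,:,::-1],None,fx=3.6,fy=3.6,interpolation=cv2.INTER_CUBIC))
        im=W[160:290,200:420,2]; print("table z",np.median(W[180:260,340:360,2]),np.median(W[225:260,195:205,2]))
        cv2.imwrite("pics/toph.png",cv2.resize(np.clip(im*2000,0,255).astype(np.uint8),None,fx=3.6,fy=3.6,interpolation=cv2.INTER_NEAREST))
    else:
        im=p[150:300,220:400]
        cv2.imwrite("pics/sidec.png",cv2.resize(im[:,:,::-1],None,fx=4,fy=4,interpolation=cv2.INTER_CUBIC))
    for t in("carry_tray","tray_handle","blow_stand","nest","air_valve","lever_pad","lever_hinge"):
        for r in bot.landmark_of(c,t)[:2]:
            u,v=r['xy'][0]*560,r['xy'][1]*420
            z={"carry_tray":0,"tray_handle":.082,"blow_stand":0,"nest":.01,"air_valve":0,"lever_pad":.122,"lever_hinge":.08}[t]
            print(c,t,round(r['score'],2),round(u,1),round(v,1),np.round(Pz(c,u,v,z),3),W[int(v),int(u)].round(3))
E
```

```text
table z 0.0012451075527309952 0.0009539296164048361
top carry_tray 0.93 384.4 228.9 [ 0.479 -0.292  0.   ] [ 0.482 -0.289  0.006]
top tray_handle 0.88 388.5 224.2 [ 0.489 -0.281  0.082] [ 0.49  -0.278  0.087]
top blow_stand 0.97 290.6 216.3 [0.516 0.018 0.   ] [0.516 0.02  0.01 ]
top nest 0.6 286.7 218.0 [0.51  0.031 0.01 ] [0.513 0.033 0.011]
top air_valve 0.76 226.2 214.7 [0.519 0.23  0.   ] [0.52  0.23  0.009]
top air_valve 0.54 386.8 156.6 [ 0.722 -0.303  0.   ] [ 0.717 -0.292  0.031]
top lever_pad 0.8 223.6 233.4 [0.452 0.221 0.122] [0.453 0.223 0.123]
top lever_pad 0.64 289.4 217.6 [0.502 0.026 0.122] [0.513 0.023 0.011]
top lever_hinge 0.93 217.7 204.6 [0.543 0.247 0.08 ] [0.544 0.248 0.088]
side carry_tray 0.61 330.4 183.3 [ 0.482 -0.308  0.   ] [ 0.482 -0.302  0.004]
side tray_handle 0.68 328.7 164.2 [ 0.489 -0.288  0.082] [ 0.49  -0.275  0.088]
side blow_stand 0.89 306.3 231.5 [0.506 0.024 0.   ] [0.505 0.036 0.01 ]
side nest 0.62 305.0 230.2 [0.508 0.033 0.01 ] [0.511 0.034 0.011]
side air_valve 0.82 287.3 275.3 [0.515 0.231 0.   ] [0.513 0.24  0.009]
side lever_pad 0.92 315.0 230.7 [0.454 0.203 0.122] [0.454 0.203 0.124]
side lever_hinge 0.76 269.7 249.4 [0.555 0.243 0.08 ] [0.551 0.26  0.093]
side lever_hinge 0.73 289.9 273.6 [0.488 0.321 0.08 ] [0.511 0.229 0.006]
```

View pics/topc.png

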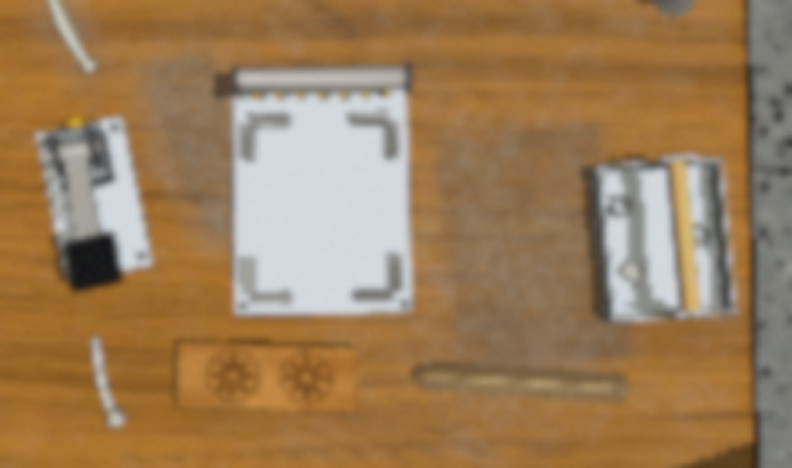

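View pics/toph.png

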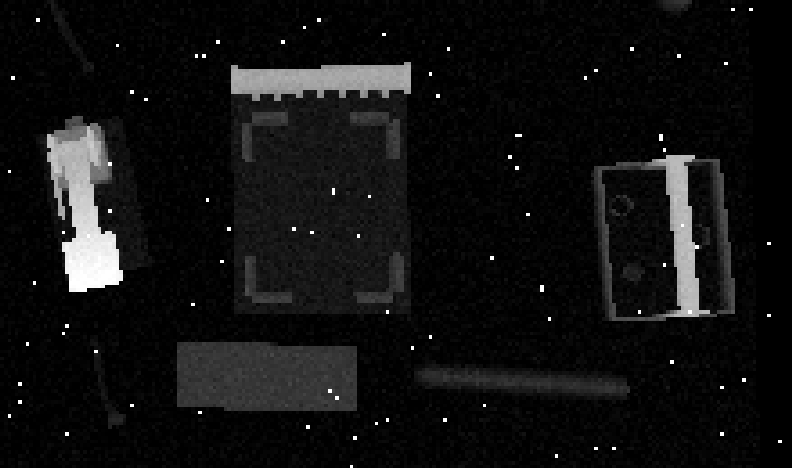

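View pics/sidec.png

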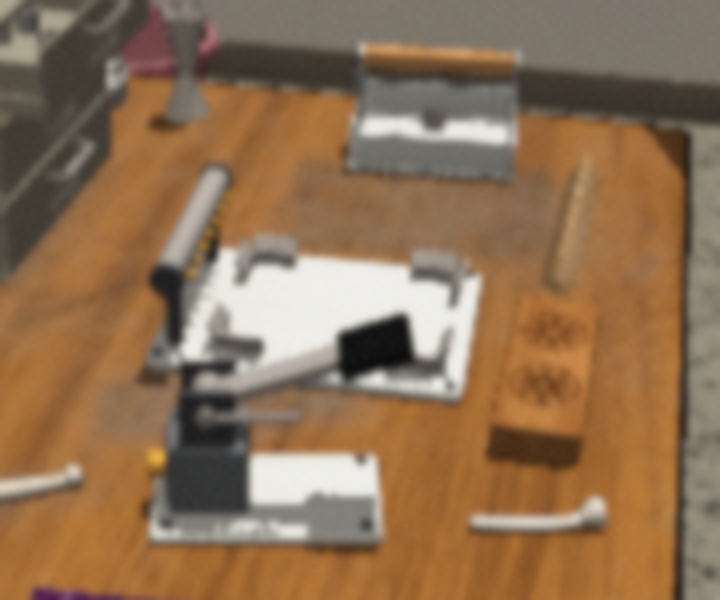

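```bash
python3 - <<'E'
from h import *
for c in("top","side"):
    W=np.load(f"/tmp/{c}W.npy");x,y,z=W[...,0],W[...,1],W[...,2]
    def rect(m,name):
        m=cv2.morphologyEx(m.astype(np.uint8),cv2.MORPH_OPEN,np.ones((2,2),np.uint8))
        n,l,s,_=cv2.connectedComponentsWithStats(m); 
        k=1+np.argmax(s[1:,4]); q=W[l==k]
        (cx,cy),(w,h),a=cv2.minAreaRect((q[:,:2]*1000).astype(np.float32))
        print(c,name,len(q),"rect",round(cx,1),round(cy,1),round(w,1),round(h,1),round(a,1),"mean",q.mean(0).round(4),"zmed",np.median(q[:,2]).round(4))
        return q
    q=rect((z>.075)&(z<.105)&(abs(x-.489)<.09)&(abs(y+.285)<.06),"bar")
    vx=cv2.fitLine(q[:,:2].astype(np.float32),cv2.DIST_HUBER,0,.001,.001).ravel();print(np.round(vx,4),np.degrees(np.arctan2(vx[1],vx[0])))
    rect((z>.025)&(z<.12)&(abs(x-.489)<.12)&(abs(y+.285)<.1),"tray top")
    rect((z>.005)&(z<.06)&(abs(x-.516)<.13)&(abs(y-.02)<.1)&~((z>.035)),"stand")
    rect((z>.07)&(z<.1)&(x>.57)&(x<.66)&(abs(y-.02)<.12),"airbar")
    rect((z>.105)&(z<.15)&(x<.49)&(x>.40)&(abs(y-.22)<.05),"pad")
    q=W[(z>.016)&(z<.036)&(abs(x-.516)<.085)&(abs(y-.02)<.075)]
    rr=cv2.minAreaRect((q[:,:2]*1000).astype(np.float32));print("angles",len(q),np.round(rr[0],1),np.round(rr[1],1),rr[2])
    for sx in(-1,1):
        for sy in(-1,1):
            k=q[(np.sign(q[:,0]-.516)==sx)&(np.sign(q[:,1]-.02)==sy)]
            print(sx,sy,len(k),np.percentile(k,2,0).round(3),np.percentile(k,98,0).round(3)) if len(k) else 0
    q=W[(z>.075)&(z<.15)&(x<.60)&(x>.40)&(abs(y-.23)<.07)]
    # lever arm centre line
    for lo in np.arange(.42,.6,.015):
        k=q[(q[:,0]>lo)&(q[:,0]<=lo+.015)]
        if len(k):print("lev",lo.round(3),len(k),k[:,1].min().round(3),k[:,1].max().round(3),np.median(k[:,2]).round(3))
    for r in bot.cut_out(c,"carry_tray")[:1]:
        q=W[r['pixels']&(z>.02)&(z<.12)];rr=cv2.minAreaRect((q[:,:2]*1000).astype(np.float32));print("cut tray",rr)
E
```

```text
top bar 258 rect 483.1 -124.0 140.6 393.8 1.3 mean [ 0.4847 -0.2831  0.0907] zmed 0.091
[ 0.9985  0.054   0.474  -0.2838] 3.0931983
top tray top 297 rect 466.6 -123.8 141.9 400.2 6.1 mean [ 0.4853 -0.2838  0.083 ] zmed 0.0904
top stand 2943 rect 513.2 20.8 205.9 160.7 2.0 mean [0.513  0.0212 0.0154] zmed 0.0113
top airbar 356 rect 617.5 20.9 34.3 164.5 7.0 mean [0.6168 0.0239 0.0715] zmed 0.081
top pad 237 rect 448.2 155.6 177.8 56.6 82.5 mean [0.4552 0.2143 0.1179] zmed 0.1219
angles 300 [516.1  19. ] [148.4 168.4] 89.6540298461914
-1 -1 83 [ 0.432 -0.048  0.016] [0.5   0.008 0.034]
-1 1 51 [0.434 0.023 0.016] [0.512 0.092 0.034]
1 -1 95 [ 0.526 -0.044  0.016] [0.597 0.005 0.034]
1 1 71 [0.542 0.048 0.016] [0.596 0.093 0.035]
lev 0.42 5 0.221 0.234 0.126
lev 0.435 70 0.193 0.238 0.127
lev 0.45 74 0.196 0.239 0.123
lev 0.465 68 0.197 0.242 0.118
lev 0.48 38 0.204 0.248 0.11
lev 0.495 43 0.217 0.251 0.103
lev 0.51 40 0.221 0.255 0.098
lev 0.525 44 0.224 0.258 0.092
lev 0.54 71 0.218 0.261 0.09
lev 0.555 38 0.218 0.26 0.09
lev 0.57 1 0.227 0.227 0.093
cut tray ((486.97271728515625, -28
[... 573 characters left out ...]
3
angles 262 [514.4  23.7] [167.3 141.4] 0.7803101539611816
-1 -1 75 [ 0.432 -0.046  0.016] [ 0.468 -0.006  0.031]
-1 1 30 [0.431 0.058 0.016] [0.449 0.093 0.03 ]
1 -1 92 [ 0.558 -0.042  0.017] [ 0.596 -0.     0.032]
1 1 65 [0.553 0.056 0.017] [0.594 0.095 0.031]
lev 0.42 17 0.224 0.238 0.124
lev 0.435 88 0.197 0.243 0.125
lev 0.45 89 0.201 0.245 0.12
lev 0.465 76 0.202 0.245 0.114
lev 0.48 55 0.215 0.251 0.107
lev 0.495 62 0.219 0.255 0.1
lev 0.51 64 0.224 0.257 0.095
lev 0.525 81 0.222 0.262 0.09
lev 0.54 104 0.221 0.265 0.089
lev 0.555 78 0.225 0.266 0.088
lev 0.57 1 0.229 0.229 0.078
cut tray ((485.19921875, -279.7975158691406), (135.4571533203125, 121.85401916503906), 5.116729259490967)
```

```bash
python3 - <<'E'
from h import *
for c in("top","side"):
    d=cv2.medianBlur(np.load(f"/tmp/{c}0.npz")['d'],3); W=cloud(c,d); x,y,z=W[...,0],W[...,1],W[...,2]
    def rect(m,name):
        n,l,s,_=cv2.connectedComponentsWithStats(m.astype(np.uint8),connectivity=8)
        k=1+np.argmax(s[1:,4]); q=W[l==k]
        (cx,cy),(w,h),a=cv2.minAreaRect((q[:,:2]*1000).astype(np.float32))
        v=cv2.fitLine(q[:,:2].astype(np.float32),cv2.DIST_HUBER,0,.001,.001).ravel()
        print(c,name,len(q),"rect",round(cx,1),round(cy,1),round(w,1),round(h,1),round(a,1),"mean",q.mean(0).round(4),"zmed",np.median(q[:,2]).round(4),"line",np.degrees(np.arctan2(v[1],v[0])).round(1))
    rect((z>.075)&(z<.105)&(abs(x-.489)<.09)&(abs(y+.285)<.06),"bar")
    rect((z>.083)&(z<.105)&(abs(x-.489)<.05)&(abs(y+.285)<.06),"barmid")
    rect((z>.025)&(z<.12)&(abs(x-.489)<.12)&(abs(y+.285)<.1),"tray top")
    rect((z>.005)&(z<.06)&(abs(x-.51)<.14)&(abs(y-.025)<.1),"stand")
    rect((z>.07)&(z<.1)&(x>.57)&(x<.66)&(abs(y-.025)<.12),"airbar")
    rect((z>.103)&(z<.15)&(x<.479)&(x>.40)&(abs(y-.22)<.05),"pad")
    rect((z>.005)&(z<.15)&(x<.6)&(x>.41)&(abs(y-.23)<.08),"valve all")
    m=(z>.016)&(z<.036)&(abs(x-.514)<.085)&(abs(y-.022)<.076)
    m[cv2.distanceTransform(255-((z>.05)*255).astype(np.uint8),cv2.DIST_L2,3)<2.5]=0
    q=W[m];q=q[(abs(q[:,0]-.514)>.04)&(abs(q[:,1]-.022)>.03)]
    rr=cv2.minAreaRect((q[:,:2]*1000).astype(np.float32));print("angles",len(q),np.round(rr[0],1),np.round(rr[1],1),rr[2])
    for sx in(-1,1):
        for sy in(-1,1):
            k=q[(np.sign(q[:,0]-.516)==sx)&(np.sign(q[:,1]-.02)==sy)]
            if len(k):print(sx,sy,len(k),k.min(0).round(3),k.max(0).round(3))
E
```

```text
top bar 266 rect 486.9 -281.2 135.5 21.9 3.1 mean [ 0.4871 -0.2804  0.0897] zmed 0.091 line 3.8
top barmid 171 rect 489.8 -281.8 99.2 14.6 4.2 mean [ 0.4886 -0.2807  0.0907] zmed 0.0914 line 4.7
top tray top 306 rect 488.4 -289.4 141.4 45.6 4.9 mean [ 0.4876 -0.2807  0.0838] zmed 0.0904 line 4.9
top stand 2992 rect 517.0 23.3 203.5 163.8 1.0 mean [0.5164 0.0244 0.0126] zmed 0.0113 line 3.0
top airbar 365 rect 619.5 28.2 25.8 154.0 2.1 mean [0.618  0.028  0.0804] zmed 0.0813 line -87.6
top pad 217 rect 457.1 217.7 46.0 43.8 13.0 mean [0.4559 0.2168 0.1222] zmed 0.1231 line 41.0
top valve all 1083 rect 511.4 230.5 157.7 79.5 12.6 mean [0.511  0.2247 0.0581] zmed 0.0578 line 12.4
angles 258 [514.3  24.1] [168.3 139.8] 1.963126301765442
-1 -1 63 [ 0.432 -0.047  0.022] [ 0.471 -0.009  0.031]
-1 1 52 [0.43  0.055 0.018] [0.466 0.091 0.03 ]
1 -1 71 [ 0.558 -0.044  0.021] [ 0.597 -0.008  0.031]
1 1 72 [0.556 0.057 0.016] [0.597 0.096 0.031]
side bar 221 rect 486.6 -276.5 136.5 21.2 7.7 mean [ 0.4861 -0.2758  0.0846] zmed 0.0852 line 5.2
side barmid 104 rect 488.8 -278.2 99.0 13.1 5.6 mean [ 0.4872 -0.2772  0.088 ] zmed 0.0883 line 5.4
side tray top 520 rect 487.4 -283.0 138.9 119.4 4.7 mean [ 0.4898 -0.2766  0.0559] zmed 0.0363 line 11.2
side stand 2026 rect 526.3 25.8 220.6 164.0 2.0 mean [0.5263 0.0261 0.0127] zmed 0.0099 line 24.6
side airbar 250 rect 618.0 30.7 23.5 154.7 1.5 mean [0.6159 0.039  0.079 ] zmed 0.0801 line -89.5
side pad 266 rect 456.9 220.6 48.0 41.5 11.2 mean [0.4549 0.2255 0.1195] zmed 0.1198 line -31.9
side valve all 2088 rect 510.1 231.5 155.9 78.8 13.5 mean [0.5133 0.242  0.0486] zmed 0.035 line 25.3
angles 259 [512.6  25.5] [169.  140.7] 1.5708237886428833
-1 -1 77 [ 0.429 -0.046  0.017] [ 0.468 -0.008  0.032]
-1 1 28 [0.43  0.056 0.016] [0.443 0.092 0.028]
1 -1 81 [ 0.557 -0.043  0.016] [ 0.598 -0.009  0.03 ]
1 1 73 [0.555 0.054 0.016] [0.596 0.098 0.029]
```

The numbers agree with the given sizes:

| Thing | Position (m) | Yaw | Height check |
|---|---|---|---|
| Tray | (0.487, -0.280) | 4.8° | bar top at 0.091 |
| Nest | (0.5135, 0.0245) | 1.8° | angles at 0.031 |
| Lever pad | (0.457, 0.219) | about 12.7° | z 0.122 |

I'll turn the tool first.

```bash
cat >> h.py <<'E'
from scipy.spatial.transform import Rotation as R
def goto(pos,yaw,tilt=None):
    """shift (mm) in the present tool axes and turn (deg, tool axes) to reach a down-pointing pose"""
    o=bot.get_obs();q=o['tool_rot'];C=R.from_quat([q[1],q[2],q[3],q[0]])
    T=R.from_euler('z',yaw,degrees=True)*R.from_euler('x',180,degrees=True)
    print("t",round(o['t'],2),"pos",np.round(o['eef_pos'],4),"F",np.round(o['contact_force'],1),"M",np.round(o['torque'],2),"g",round(float(o['gripper_width']),3))
    print("shift",(C.inv().apply(np.array(pos)-o['eef_pos'])*1000).round(1),"turn",np.degrees((C.inv()*T).as_rotvec()).round(2), "shift after turn",(T.inv().apply(np.array(pos)-o['eef_pos'])*1000).round(1))
E
python3 -m jog '[[[0,0,0],[0,0,8.2],-1],[[0,0,0],[0,0,8.2],-1],[[0,0,0],[0,0,0],-1]]'
python3 -c "
from h import *
goto([.487,-.2805,.15],4.8)"
```

```text
t: 1.27
eef_pos: [0.2428, -0.6298, 0.1954]
tool_rot: [0.0, 0.999, 0.041, -0.0]
contact_force: [0.1, -0.2, -0.4]
gripper_width: 0.998
t 1.27 pos [ 0.2428 -0.6298  0.1954] F [ 0.1 -0.2 -0.4] M [ 0.02 -0.04 -0.02] g 0.998
shift [ 272.3 -327.9   45.3] turn [ 0.01  0.01 -0.05] shift after turn [ 272.6 -327.7   45.4]
```

```bash
python3 -m jog '[[[12,-14,0],[0,0,0],-1],[[24,-29,0],[0,0,0],-1],[[27,-33,0],[0,0,0],-1],[[27,-33,0],[0,0,0],-1],[[27,-33,0],[0,0,0],-1],[[27,-33,5],[0,0,0],-1],[[27,-33,6],[0,0,0],-1],[[27,-33,8],[0,0,0],-1],[[27,-33,8],[0,0,0],-1],[[24,-29,8],[0,0,0],-1],[[15,-17,6],[0,0,0],-1],[[8,-8,4],[0,0,0],-1]]'
python3 -m jog '[[[0,0,0],[0,0,0],-1],[[0,0,0],[0,0,0],-1]]'
python3 - <<'E'
from h import *
goto([.487,-.2805,.063],4.8)
for n in("side","top"):
    p,d=bot.read_camera(n); np.savez(f"/tmp/{n}1.npz",p=p,d=d)
    im=p[90:250,250:430] if n=="side" else p[160:290,320:460]
    cv2.imwrite(f"pics/{n}1.png",cv2.resize(im[:,:,::-1],None,fx=4,fy=4,interpolation=cv2.INTER_CUBIC)[:600,:800])
E
```

```text
t: 2.78
eef_pos: [0.488, -0.2782, 0.1503]
tool_rot: [-0.0, 0.999, 0.043, 0.0]
contact_force: [-0.6, -1.1, -0.6]
gripper_width: 0.999
t: 3.02
eef_pos: [0.4864, -0.2819, 0.1507]
tool_rot: [0.0, 0.999, 0.04, -0.0]
contact_force: [0.5, -0.6, 1.1]
gripper_width: 0.997
t 3.02 pos [ 0.4864 -0.2819  0.1507] F [ 0.5 -0.6  1.1] M [ 0.03 -0.    0.04] g 0.997
shift [ 0.7 -1.4 87.7] turn [ 0.04  0.01 -0.2 ] shift after turn [ 0.7 -1.4 87.7]
```

View pics/side1.png

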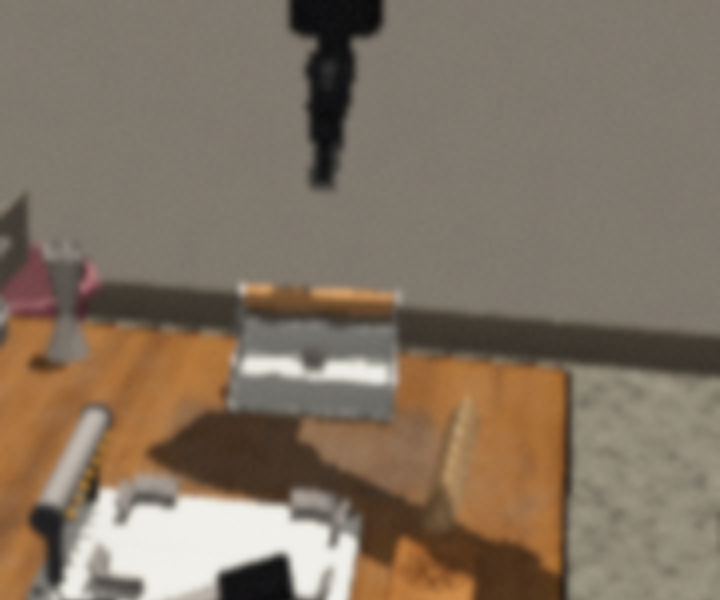

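View pics/top1.png

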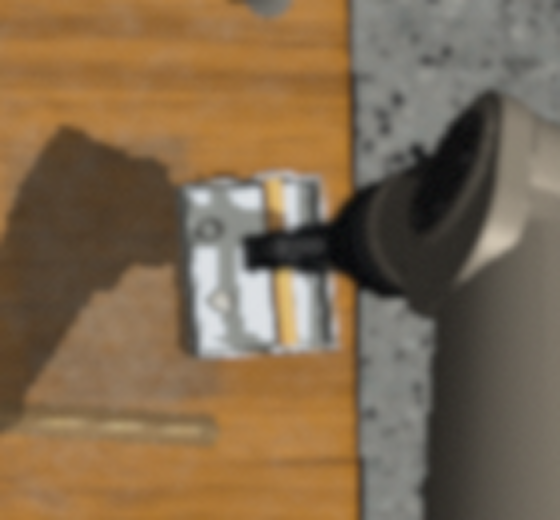

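The open fingers straddle the bar at its middle: in the top crop the left finger is at (250,250) and the bar at (285,250). I'll go down and close.

```bash
python3 -m jog '[[[0.5,-1,8],[0,0,0],-1],[[0,0,15],[0,0,0],-1],[[0,0,16],[0,0,0],-1],[[0,0,16],[0,0,0],-1],[[0,0,14],[0,0,0],-1],[[0,0,10],[0,0,0],-1],[[0,0,6],[0,0,0],-1],[[0,0,3],[0,0,0],-1],[[0,0,0],[0,0,0],-1],[[0,0,0],[0,0,0],-1]]'
python3 -c "
from h import *
goto([.487,-.2805,.063],4.8)"
```

```text
t: 4.38
eef_pos: [0.4878, -0.2799, 0.0628]
tool_rot: [0.0, 0.999, 0.041, 0.0]
contact_force: [0.3, -0.5, 0.6]
gripper_width: 1.0
t 4.38 pos [ 0.4878 -0.2799  0.0628] F [ 0.3 -0.5  0.6] M [0.01 0.   0.02] g 1.0
shift [-0.9  0.5 -0.2] turn [ 0.03 -0.04 -0.13] shift after turn [-0.9  0.5 -0.2]
```

```bash
python3 -m jog '[[[0,0,0],[0,0,0],-0.4],[[0,0,0],[0,0,0],0],[[0,0,0],[0,0,0],0.3],[[0,0,0],[0,0,0],0.5],[[0,0,0],[0,0,0],0.7],[[0,0,0],[0,0,0],0.8],[[0,0,0],[0,0,0],1],[[0,0,0],[0,0,0],1],[[0,0,0],[0,0,0],1],[[0,0,0],[0,0,0],1]]' 70
python3 - <<'E'
from h import *
goto([.487,-.2805,.063],4.8)
for n in("side","top"):
    p,d=bot.read_camera(n); np.savez(f"/tmp/{n}2.npz",p=p,d=d)
    im=p[100:250,250:430] if n=="side" else p[160:290,320:460]
    cv2.imwrite(f"pics/{n}2.png",cv2.resize(im[:,:,::-1],None,fx=4,fy=4,interpolation=cv2.INTER_CUBIC)[:600,:800])
E
```

```text
t: 5.62
eef_pos: [0.4875, -0.2798, 0.0624]
tool_rot: [0.0, 0.999, 0.041, 0.0]
contact_force: [0.5, -0.3, 0.5]
gripper_width: 0.002
t 5.62 pos [ 0.4875 -0.2798  0.0624] F [ 0.5 -0.3  0.5] M [-0.02  0.   -0.02] g 0.002
shift [-0.6  0.7 -0.6] turn [ 0.   -0.   -0.13] shift after turn [-0.6  0.7 -0.6]
```

View pics/side2.png

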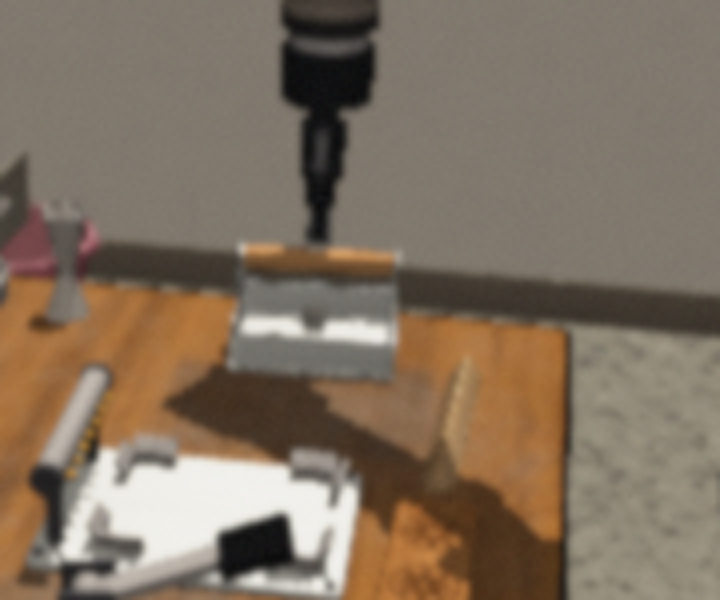

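View pics/top2.png

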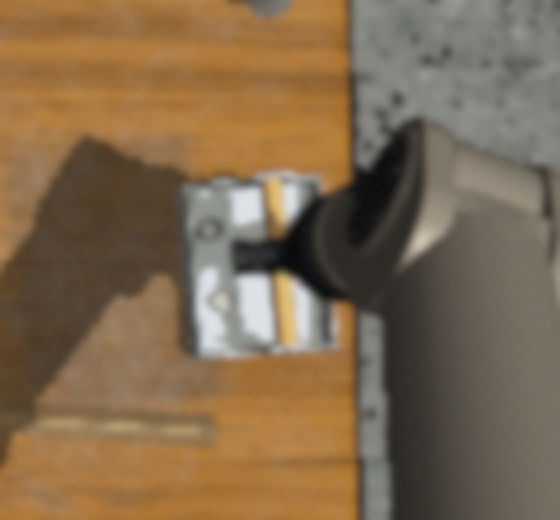

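```bash
python3 - <<'E'
from h import *
for i in (1,2):
  for c in("top","side"):
    f=np.load(f"/tmp/{c}{i}.npz");p=f['p'];d=cv2.medianBlur(f['d'],3); W=cloud(c,d); x,y,z=W[...,0],W[...,1],W[...,2]
    m=(p.max(2)<60)&(abs(x-.49)<.1)&(abs(y+.28)<.12)&(z>.02)&(z<.35)
    q=W[m]
    for lo in np.arange(.04,.3,.02):
        k=q[(q[:,2]>=lo)&(q[:,2]<lo+.02)]
        if len(k)>2:print(i,c,lo.round(2),len(k),k[:,:2].min(0).round(3),k[:,:2].max(0).round(3))
    if c=="side":
        for v in range(140,175,2): print(v,p[v,325:331].mean(1).astype(int),W[v,328].round(3))
E
```

```text
1 top 0.24 5 [ 0.478 -0.212] [ 0.488 -0.21 ]
1 top 0.26 56 [ 0.469 -0.255] [ 0.498 -0.209]
1 top 0.28 41 [ 0.469 -0.259] [ 0.497 -0.212]
1 side 0.2 20 [ 0.476 -0.232] [ 0.49  -0.225]
1 side 0.22 42 [ 0.472 -0.325] [ 0.499 -0.222]
1 side 0.24 41 [ 0.47  -0.244] [ 0.49  -0.206]
1 side 0.26 43 [ 0.467 -0.254] [ 0.496 -0.208]
1 side 0.28 81 [ 0.467 -0.333] [ 0.501 -0.209]
140 [119 119 119 120 118 117] [ 0.708 -1.985 -0.453]
142 [119 119 119 119 120 119] [ 0.708 -1.986 -0.47 ]
144 [117 120 118 118 117 119] [ 0.706 -1.979 -0.483]
146 [118 119 119 119 119 119] [ 0.705 -1.975 -0.498]
148 [118 118 118 119 120 118] [ 0.704 -1.978 -0.515]
150 [120 119 118 118 119 120] [ 0.703 -1.975 -0.531]
152 [118 120 119 118 118 121] [ 0.703 -1.981 -0.549]
154 [119 119 119 119 119 120] [ 0.701 -1.975 -0.563]
156 [119 118 119 118 119 118] [ 0.701 -1.977 -0.581]
158 [118 119 119 119 119 118] [ 0.701 -1.984 -0.601]
160 [116 114 117 118 119 120] [ 0.7   -1.983 -0.617]
162 [ 97  94 111 131 141 144] [ 0.698 -1.976 -0.631]
164 [ 85  84  92 106 114 116] [ 0.49  -0.278  0.087]
166 [75 75 74 74 74 76] [ 0.489 -0.276  
[... 1213 characters left out ...]
7  14] [ 0.487 -0.233  0.162]
150 [104  68  37  20  17  14] [ 0.488 -0.246  0.15 ]
152 [114  99  70  35  17  17] [ 0.49  -0.262  0.137]
154 [116 107  77  43  21  20] [ 0.49  -0.265  0.128]
156 [111  92  64  37  23  24] [ 0.49  -0.27   0.119]
158 [107  75  47  31  22  26] [ 0.489 -0.265  0.114]
160 [106  89  73  64  59  60] [ 0.489 -0.267  0.106]
162 [ 87  86  94 100 100 103] [ 0.491 -0.28   0.093]
164 [84 84 85 85 88 91] [ 0.49  -0.276  0.088]
166 [77 76 74 75 75 75] [ 0.489 -0.274  0.081]
168 [60 62 61 62 58 55] [ 0.694 -1.959 -0.675]
170 [ 94  92  97 100 100  93] [ 0.694 -1.964 -0.694]
172 [118 115 116 118 117 114] [ 0.495 -0.334  0.031]
174 [112 112 111 111 111 112] [ 0.495 -0.334  0.023]
```

The fingers shut to 0.002 without touching the bar. The depth data show the shut tips at about z 0.10, above the bar's top at 0.091, although the reported TCP z is 0.062. x and y agree. So the reported z reads about 37 mm low compared with both cameras and the stated bar height. I'll open, then re-measure that offset before going lower.

```bash
python3 -m jog '[[[0,0,-10],[0,0,0],0.5],[[0,0,-15],[0,0,0],0],[[0,0,-15],[0,0,0],0],[[0,0,-15],[0,0,0],0],[[0,0,-5],[0,0,0],0],[[0,0,0],[0,0,0],0],[[0,0,0],[0,0,0],0]]'
python3 - <<'E'
from h import *
goto([.487,-.2805,.063],4.8)
for n in("side","top"):
    p,d=bot.read_camera(n); np.savez(f"/tmp/{n}3.npz",p=p,d=d)
    im=p[60:210,250:430] if n=="side" else p[160:290,320:460]
    cv2.imwrite(f"pics/{n}3.png",cv2.resize(im[:,:,::-1],None,fx=4,fy=4,interpolation=cv2.INTER_CUBIC)[:600,:800])
    W=cloud(n,cv2.medianBlur(d,3))
    x,y,z=W[...,0],W[...,1],W[...,2]
    q=W[(abs(x-.487)<.1)&(abs(y+.28)<.12)&(z>.095)&(z<.3)]
    for lo in np.arange(.09,.3,.01):
        k=q[(q[:,2]>=lo)&(q[:,2]<lo+.01)]
        if len(k)>2:print(n,lo.round(2),len(k),k[:,:2].min(0).round(3),k[:,:2].max(0).round(3))
E
```

```text
t: 6.6
eef_pos: [0.4871, -0.2796, 0.1219]
tool_rot: [-0.0, 0.999, 0.041, -0.0]
contact_force: [-0.2, 0.8, -1.1]
gripper_width: 0.498
t 6.6 pos [ 0.4871 -0.2796  0.1219] F [-0.2  0.8 -1.1] M [0.04 0.01 0.04] g 0.498
shift [-0.2  1.  58.9] turn [-0.03  0.05 -0.13] shift after turn [-0.2  0.9 58.9]
side 0.16 14 [ 0.474 -0.254] [ 0.493 -0.248]
side 0.17 22 [ 0.474 -0.304] [ 0.494 -0.243]
side 0.18 22 [ 0.474 -0.299] [ 0.494 -0.242]
side 0.19 20 [ 0.475 -0.252] [ 0.495 -0.24 ]
side 0.2 9 [ 0.471 -0.253] [ 0.491 -0.223]
side 0.21 30 [ 0.471 -0.237] [ 0.495 -0.224]
side 0.22 18 [ 0.468 -0.254] [ 0.499 -0.218]
side 0.23 32 [ 0.468 -0.257] [ 0.5   -0.216]
side 0.24 34 [ 0.466 -0.26 ] [ 0.501 -0.212]
side 0.25 53 [ 0.466 -0.338] [ 0.505 -0.209]
side 0.26 57 [ 0.468 -0.297] [ 0.506 -0.213]
side 0.27 25 [ 0.473 -0.256] [ 0.495 -0.238]
side 0.28 42 [ 0.451 -0.269] [ 0.515 -0.238]
side 0.29 81 [ 0.449 -0.277] [ 0.52  -0.238]
top 0.2 4 [ 0.473 -0.247] [ 0.498 -0.242]
top 0.21 18 [ 0.473 -0.251] [ 0.498 -0.242]
top 0.22 12 [ 0.469 -0.253] [ 0.502 -0.248]
top 0.23 12 [ 0.469 -0.257] [ 0.501 -0.231]
top 0.24 9 [ 0.468 -0.259] [ 0.501 -0.226]
top 0.25 20 [ 0.47  -0.258] [ 0.494 -0.212]
top 0.26 68 [ 0.472 -0.243] [ 0.493 -0.214]
top 0.27 16 [ 0.474 -0.247] [ 0.498 -0.24 ]
top 0.28 10 [ 0.477 -0.243] [ 0.494 -0.241]
top 0.29 35 [ 0.451 -0.272] [ 0.517 -0.241]
```

```bash
python3 - <<'E'
from h import *
# start pictures: where was the gripper then (reported TCP .242 -.629 .195)
for n in("side",):
    f=np.load(f"/tmp/{n}0.npz");W=cloud(n,cv2.medianBlur(f['d'],3));x,y,z=W[...,0],W[...,1],W[...,2]
    q=W[(abs(x-.242)<.1)&(abs(y+.63)<.12)&(z>.1)&(z<.45)]
    for lo in np.arange(.1,.45,.02):
        k=q[(q[:,2]>=lo)&(q[:,2]<lo+.02)]
        if len(k)>2:print(n,lo.round(2),len(k),k[:,:2].min(0).round(3),k[:,:2].max(0).round(3))
E
```

```text
side 0.24 47 [ 0.214 -0.679] [ 0.267 -0.572]
side 0.26 63 [ 0.213 -0.676] [ 0.269 -0.574]
side 0.28 85 [ 0.206 -0.687] [ 0.276 -0.554]
side 0.3 115 [ 0.204 -0.691] [ 0.278 -0.555]
side 0.32 129 [ 0.205 -0.689] [ 0.277 -0.557]
side 0.34 98 [ 0.206 -0.68 ] [ 0.275 -0.56 ]
side 0.36 124 [ 0.205 -0.624] [ 0.279 -0.588]
side 0.38 119 [ 0.205 -0.63 ] [ 0.279 -0.588]
side 0.4 117 [ 0.205 -0.639] [ 0.278 -0.588]
side 0.42 133 [ 0.204 -0.62 ] [ 0.281 -0.587]
side 0.44 69 [ 0.205 -0.621] [ 0.278 -0.588]
```

Three separate pictures, the start one included, all give a tip about 38 mm above the reported TCP z. It is a constant z offset and x/y are fine. The grasp therefore needs a reported z near 0.026, and I'll go down in two stages while watching the force.

```bash
python3 -m jog '[[[0,1,8],[0,0,0],0],[[0,0,14],[0,0,0],0],[[0,0,14],[0,0,0],0],[[0,0,12],[0,0,0],0],[[0,0,9],[0,0,0],0],[[0,0,6],[0,0,0],0],[[0,0,6],[0,0,0],0],[[0,0,6],[0,0,0],0],[[0,0,0],[0,0,0],0],[[0,0,0],[0,0,0],0]]'
python3 -m jog '[[[0,0,6],[0,0,0],0],[[0,0,6],[0,0,0],0],[[0,0,5],[0,0,0],0],[[0,0,3],[0,0,0],0],[[0,0,0],[0,0,0],0],[[0,0,0],[0,0,0],0]]'
python3 - <<'E'
from h import *
goto([.487,-.2805,.026],4.8)
for n in("side","top"):
    p,d=bot.read_camera(n); np.savez(f"/tmp/{n}4.npz",p=p,d=d)
    im=p[100:250,250:430] if n=="side" else p[160:290,320:460]
    cv2.imwrite(f"pics/{n}4.png",cv2.resize(im[:,:,::-1],None,fx=4,fy=4,interpolation=cv2.INTER_CUBIC)[:600,:800])
E
```

```text
t: 7.95
eef_pos: [0.4878, -0.2808, 0.0476]
tool_rot: [0.0, 0.999, 0.041, 0.0]
contact_force: [0.8, 0.5, 1.0]
gripper_width: 0.501
t: 8.7
eef_pos: [0.4877, -0.2808, 0.0275]
tool_rot: [0.0, 0.999, 0.041, 0.0]
contact_force: [0.2, -0.1, 0.4]
gripper_width: 0.5
t 8.7 pos [ 0.4877 -0.2808  0.0275] F [ 0.2 -0.1  0.4] M [-0.01  0.01 -0.01] g 0.5
shift [-0.7 -0.4  1.5] turn [ 0.01 -0.01 -0.13] shift after turn [-0.7 -0.4  1.5]
```

View pics/side4.png

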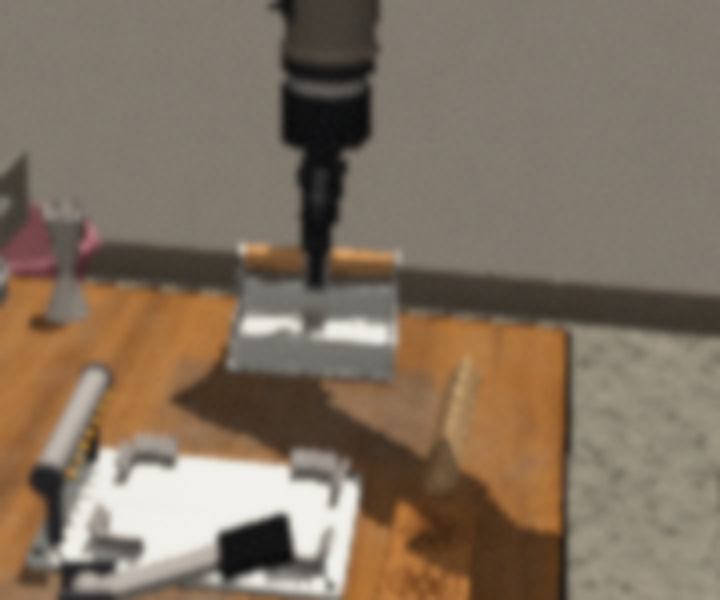

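The near finger now hangs in front of the bar. Its tip is at crop (315,285), just below the bar's lower edge at about 275, and the finger sits at the bar's middle. I'll close slowly.

```bash
python3 -m jog '[[[0,0,1],[0,0,0],0.2],[[0,0,0],[0,0,0],0.4],[[0,0,0],[0,0,0],0.55],[[0,0,0],[0,0,0],0.65],[[0,0,0],[0,0,0],0.75],[[0,0,0],[0,0,0],1],[[0,0,0],[0,0,0],1],[[0,0,0],[0,0,0],1],[[0,0,0],[0,0,0],1]]' 70
python3 -m jog '[[[0,0,-1],[0,0,0],1],[[0,0,-2],[0,0,0],1],[[0,0,-3],[0,0,0],1],[[0,0,-3],[0,0,0],1],[[0,0,-3],[0,0,0],1],[[0,0,-2],[0,0,0],1],[[0,0,-1],[0,0,0],1],[[0,0,0],[0,0,0],1],[[0,0,0],[0,0,0],1]]'
python3 - <<'E'
from h import *
goto([.487,-.2805,.026],4.8)
for n in("side","top"):
    p,d=bot.read_camera(n); np.savez(f"/tmp/{n}5.npz",p=p,d=d)
    im=p[100:250,250:430] if n=="side" else p[160:290,320:460]
    cv2.imwrite(f"pics/{n}5.png",cv2.resize(im[:,:,::-1],None,fx=4,fy=4,interpolation=cv2.INTER_CUBIC)[:600,:800])
E
```

```text
t: 9.93
eef_pos: [0.4878, -0.2812, 0.0266]
tool_rot: [0.0, 0.999, 0.041, 0.0]
contact_force: [0.5, -3.7, 3.3]
gripper_width: 0.149
t: 11.05
eef_pos: [0.4875, -0.2807, 0.0413]
tool_rot: [-0.0, 0.999, 0.041, -0.0]
contact_force: [-0.2, 0.2, -3.1]
gripper_width: 0.151
t 11.05 pos [ 0.4875 -0.2807  0.0413] F [-0.2  0.2 -3.1] M [ 0.04 -0.05  0.04] g 0.151
shift [-0.5 -0.3 15.3] turn [-0.    0.01 -0.13] shift after turn [-0.5 -0.3 15.3]
```

View pics/side5.png

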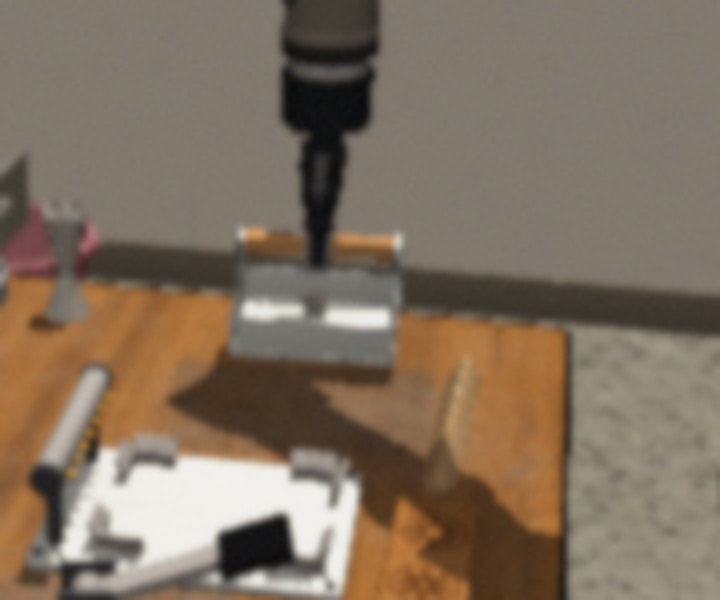

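View pics/top5.png

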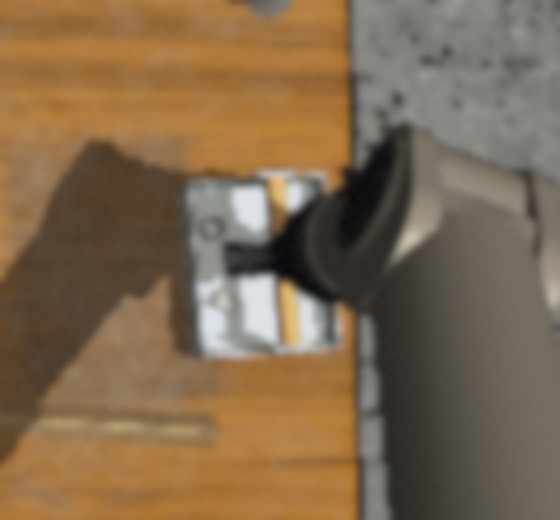

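The tray is lifted 15 mm and hangs level. The opening is 0.15 (about 13 mm), the weight 3.1 N, and all cutters are inside. I'll raise it further, turn it 3°, and carry it.

```bash
python3 -m jog '[[[0,0,-2],[0,0,0.3],1],[[0,0,-4],[0,0,0.5],1],[[0,0,-6],[0,0,0.6],1],[[0,0,-7],[0,0,0.6],1],[[0,0,-7],[0,0,0.5],1],[[0,0,-6],[0,0,0.3],1],[[0,0,-5],[0,0,0.1],1],[[0,0,-3],[0,0,0],1],[[0,0,-1],[0,0,0],1],[[0,0,0],[0,0,0],1]]'
python3 -c "
from h import *
goto([.514,.0245,.0816],1.8)"
```

```text
t: 12.4
eef_pos: [0.4875, -0.2807, 0.0823]
tool_rot: [-0.0, 1.0, 0.015, -0.0]
contact_force: [-0.6, -0.8, -3.6]
gripper_width: 0.15
t 12.4 pos [ 0.4875 -0.2807  0.0823] F [-0.6 -0.8 -3.6] M [0.03 0.06 0.03] g 0.15
shift [  35.9 -304.3    0.7] turn [-0.    0.01 -0.03] shift after turn [  36.1 -304.2    0.7]
```

```bash
python3 -m jog '[[[0,-2,0],[0,0,0],1],[[1,-5,0],[0,0,0],1],[[1,-8,0],[0,0,0],1],[[1,-11,0],[0,0,0],1],[[2,-14,0],[0,0,0],1],[[2,-16,0],[0,0,0],1],[[2,-17,0],[0,0,0],1],[[2,-17,0],[0,0,0],1],[[2,-17,0],[0,0,0],1],[[2,-17,0],[0,0,0],1],[[2,-17,0],[0,0,0],1],[[2,-17,0],[0,0,0],1]]'; python3 -m jog '[[[2,-17,0],[0,0,0],1],[[2,-17,0],[0,0,0],1],[[2,-17,0],[0,0,0],1],[[2,-17,0],[0,0,0],1],[[2,-16,0],[0,0,0],1],[[2,-15,0],[0,0,0],1],[[2,-13,0],[0,0,0],1],[[1,-11,0],[0,0,0],1],[[1,-9,0],[0,0,0],1],[[1,-7,0],[0,0,0],1],[[0,-4,0],[0,0,0],1],[[0,-2,0],[0,0,0],1]]'
python3 -m jog '[[[0,-1,0],[0,0,0],1],[[0,0,0],[0,0,0],1],[[0,0,0],[0,0,0],1]]'
python3 - <<'E'
from h import *
goto([.514,.0245,.0816],1.8)
for n in("side","top"):
    p,d=bot.read_camera(n); np.savez(f"/tmp/{n}6.npz",p=p,d=d)
    im=p[130:280,220:400] if n=="side" else p[160:290,200:400]
    cv2.imwrite(f"pics/{n}6.png",cv2.resize(im[:,:,::-1],None,fx=4,fy=4,interpolation=cv2.INTER_CUBIC)[:600,:800])
    W=cloud(n,cv2.medianBlur(d,3));x,y,z=W[...,0],W[...,1],W[...,2]
    for zl,zh in((.127,.16),(.075,.105),(.03,.065)):
        q=W[(z>zl)&(z<zh)&(abs(x-.514)<.09)&(abs(y-.0245)<.075)]
        if len(q)>20: print(n,zl,len(q),cv2.minAreaRect((q[:,:2]*1000).astype(np.float32)),np.median(q[:,2]))
E
```

```text
t: 13.9
eef_pos: [0.5018, -0.1211, 0.0824]
tool_rot: [0.0, 1.0, 0.015, 0.0]
contact_force: [0.6, -0.4, -4.1]
gripper_width: 0.15
t: 15.4
eef_pos: [0.5142, 0.0232, 0.0824]
tool_rot: [0.0, 1.0, 0.015, -0.0]
contact_force: [-0.4, -0.1, -3.4]
gripper_width: 0.151
t: 15.78
eef_pos: [0.5141, 0.0239, 0.0824]
tool_rot: [0.0, 1.0, 0.015, -0.0]
contact_force: [-0.8, -0.2, -3.1]
gripper_width: 0.149
t 15.78 pos [0.5141 0.0239 0.0824] F [-0.8 -0.2 -3.1] M [ 0.07  0.   -0.01] g 0.149
shift [-0.1 -0.6  0.8] turn [ 0.01  0.   -0.05] shift after turn [-0.1 -0.6  0.8]
side 0.127 402 ((512.2506103515625, 30.216815948486328), (137.066650390625, 38.437416076660156), 8.206732749938965) 0.14125724566340037
side 0.075 624 ((513.2962646484375, 25.04598617553711), (141.10740661621094, 113.30045318603516), 1.6139665842056274) 0.08431717245675568
side 0.03 585 ((516.6907348632812, 26.400005340576172), (174.88511657714844, 135.72589111328125), 1.7339133024215698) 0.05890476623347074
top 0.03 191 ((518.0478515625, 61.68465805053711), (50.68870162963867, 150.82080078125), 87.0966567993164) 0.0597565889941607
```

View pics/side6.png

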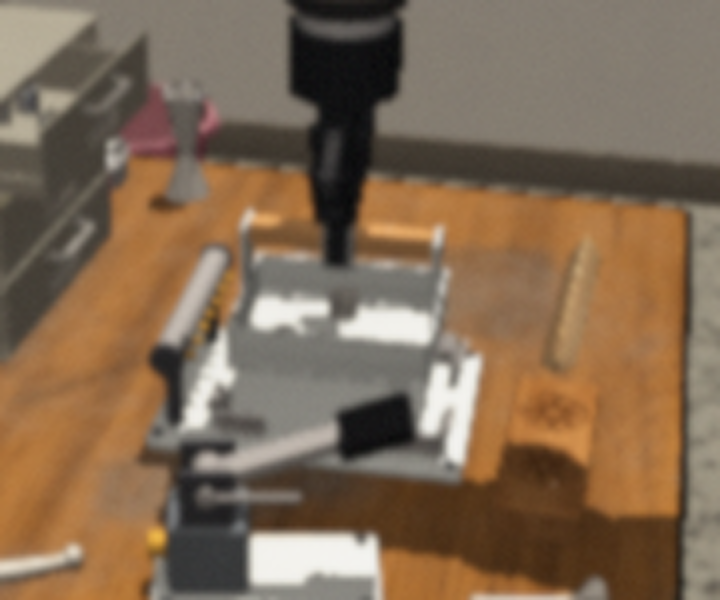

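View pics/top6.png

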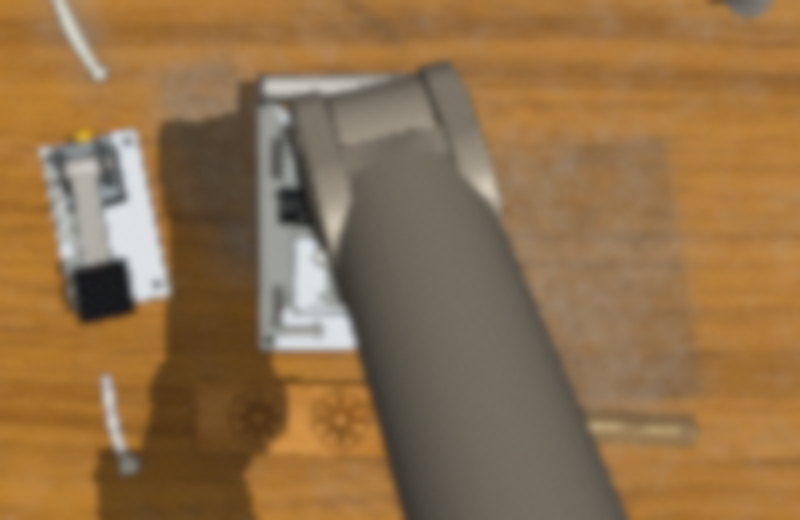

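The side camera puts the tray at (513.3, 25.0) mm at 1.6°, and the nest at (512.6, 25.5) mm at 1.6°. Both were measured with the same camera, so they are aligned to within 1 mm. I'll lower it gently and finish in slow steps.

```bash
python3 -m jog '[[[0,0,2],[0,0,0],1],[[0,0,4],[0,0,0],1],[[0,0,5],[0,0,0],1],[[0,0,5],[0,0,0],1],[[0,0,5],[0,0,0],1],[[0,0,5],[0,0,0],1],[[0,0,4],[0,0,0],1],[[0,0,3],[0,0,0],1],[[0,0,3],[0,0,0],1],[[0,0,2],[0,0,0],1],[[0,0,2],[0,0,0],1],[[0,0,1],[0,0,0],1]]'
python3 -m jog '[[[0,0,1],[0,0,0],1],[[0,0,1],[0,0,0],1],[[0,0,1],[0,0,0],1],[[0,0,0],[0,0,0],1],[[0,0,0],[0,0,0],1]]'
```

```text
t: 17.38
eef_pos: [0.5141, 0.0242, 0.0413]
tool_rot: [0.0, 1.0, 0.015, -0.0]
contact_force: [-0.6, -0.1, -3.1]
gripper_width: 0.15
t: 18.0
eef_pos: [0.5142, 0.0242, 0.0384]
tool_rot: [0.0, 1.0, 0.015, 0.0]
contact_force: [0.0, -0.1, -3.2]
gripper_width: 0.152
```

```bash
python3 -m jog '[[[0,0,0.7],[0,0,0],1],[[0,0,0.7],[0,0,0],1],[[0,0,0.4],[0,0,0],1],[[0,0,0],[0,0,0],1],[[0,0,0],[0,0,0],1]]'
python3 -m jog '[[[0,0,0.5],[0,0,0],1],[[0,0,0.3],[0,0,0],1],[[0,0,0],[0,0,0],1]]'
python3 - <<'E'
from h import *
goto([.514,.0245,.0366],1.8)
for n in("side",):
    p,d=bot.read_camera(n); np.savez(f"/tmp/{n}7.npz",p=p,d=d)
    im=p[130:280,220:400]
    cv2.imwrite(f"pics/{n}7.png",cv2.resize(im[:,:,::-1],None,fx=4,fy=4,interpolation=cv2.INTER_CUBIC)[:600,:800])
    W=cloud(n,cv2.medianBlur(d,3));x,y,z=W[...,0],W[...,1],W[...,2]
    q=W[(z>.037)&(z<.055)&(abs(x-.514)<.09)&(abs(y-.0245)<.075)]
    print(n,len(q),cv2.minAreaRect((q[:,:2]*1000).astype(np.float32)),np.median(q[:,2]))
E
```

```text
t: 18.62
eef_pos: [0.5142, 0.0242, 0.0366]
tool_rot: [0.0, 1.0, 0.015, 0.0]
contact_force: [0.3, -0.2, -2.6]
gripper_width: 0.147
t: 19.0
eef_pos: [0.5142, 0.0242, 0.0366]
tool_rot: [0.0, 1.0, 0.015, 0.0]
contact_force: [-3.8, -0.7, 7.4]
gripper_width: 0.149
t 19.0 pos [0.5142 0.0242 0.0366] F [-3.8 -0.7  7.4] M [-0.11  0.73 -0.05] g 0.149
shift [-0.2 -0.3 -0. ] turn [ 0.01 -0.01 -0.03] shift after turn [-0.2 -0.3 -0. ]
side 330 ((513.42822265625, 26.28586196899414), (140.89797973632812, 117.35308837890625), 1.523738980293274) 0.04253333161861511
```

View pics/side7.png

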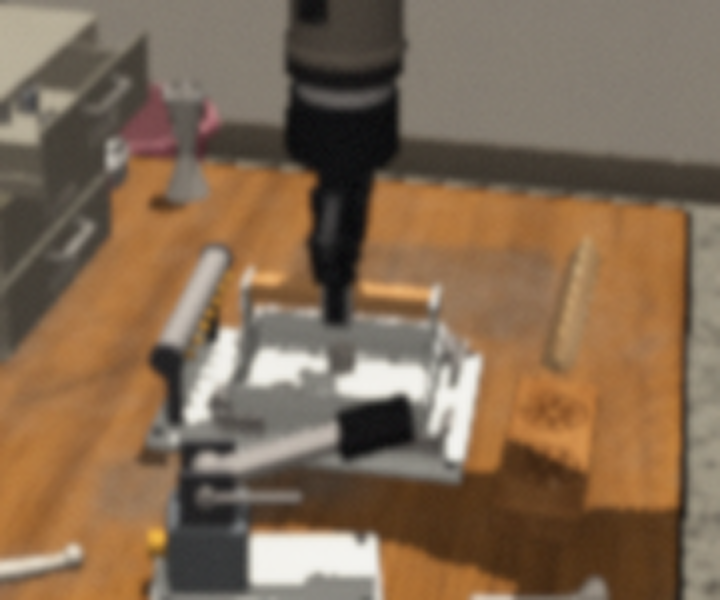

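The tray is seated: the z stop came exactly 10 mm above the grasp height, the force turned to +7 N, and the rim is at 0.043 (expected 0.046). I'll release it and rise.

```bash
python3 -m jog '[[[0,0,-0.5],[0,0,0],0.8],[[0,0,0],[0,0,0],0.7],[[0,0,0],[0,0,0],0.5],[[0,0,0],[0,0,0],0.3],[[0,0,0],[0,0,0],0.1],[[0,0,0],[0,0,0],0.1],[[0,0,0],[0,0,0],0.1]]'
python3 -m jog '[[[0,0,-3],[0,0,0],0.1],[[0,0,-6],[0,0,0],0.1],[[0,0,-10],[0,0,0],0.1],[[0,0,-12],[0,0,0],0.1],[[0,0,-14],[0,0,0],0.1],[[0,0,-15],[0,0,0],0.1],[[0,0,-15],[0,0,0],0.1],[[0,0,-10],[0,0,0],0.1],[[0,0,-5],[0,0,0],0.1],[[0,0,0],[0,0,0],0.1],[[0,0,0],[0,0,0],0.1]]'
python3 - <<'E'
from h import *
goto([.451,.2175,.127],12.7)
for n in("side","top"):
    p,d=bot.read_camera(n); np.savez(f"/tmp/{n}8.npz",p=p,d=d)
    im=p[130:280,220:400] if n=="side" else p[160:290,200:400]
    cv2.imwrite(f"pics/{n}8.png",cv2.resize(im[:,:,::-1],None,fx=4,fy=4,interpolation=cv2.INTER_CUBIC)[:600,:800])
E
```

```text
t: 19.92
eef_pos: [0.5142, 0.0242, 0.0363]
tool_rot: [0.0, 1.0, 0.015, -0.0]
contact_force: [-0.2, 0.3, -0.7]
gripper_width: 0.451
t: 21.3
eef_pos: [0.5138, 0.0242, 0.1258]
tool_rot: [0.0, 1.0, 0.015, -0.0]
contact_force: [-0.4, -0.5, -0.9]
gripper_width: 0.452
t 21.3 pos [0.5138 0.0242 0.1258] F [-0.4 -0.5 -0.9] M [-0.02 -0.06  0.06] g 0.452
shift [ -56.7 -195.2   -1.1] turn [  0.     0.06 -10.93] shift after turn [ -18.7 -202.4   -1.2]
```

View pics/side8.png

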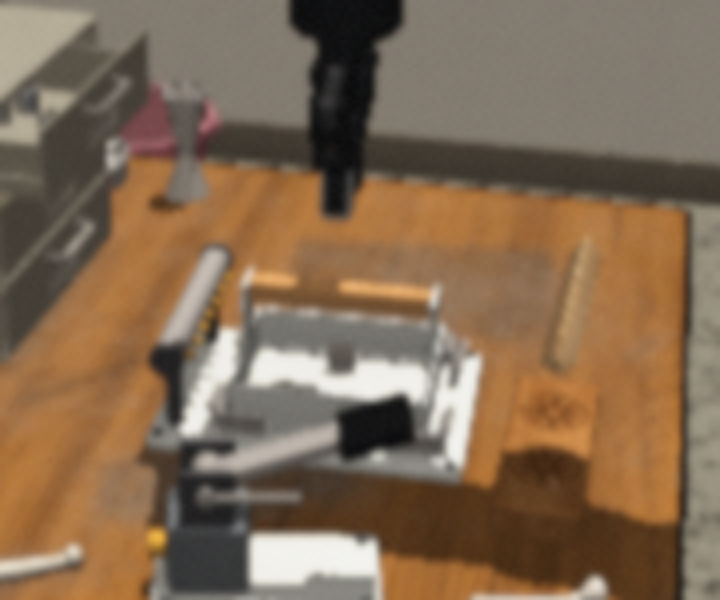

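The tray stands free and level on the stand and the gripper is clear of it. I'll turn the tool, shut the fingers and move over the pad.

```bash
python3 -m jog '[[[0,0,-3],[0,0,-3],0.5],[[0,0,-3],[0,0,-5],1],[[0,0,-2],[0,0,-2.9],1],[[-0.5,-6,0],[0,0,0],1],[[-1,-14,0],[0,0,0],1],[[-2,-20,0],[0,0,0],1],[[-2,-24,0],[0,0,0],1],[[-3,-28,0],[0,0,0],1],[[-3,-28,0],[0,0,0],1],[[-3,-28,0],[0,0,0],1],[[-2,-24,0],[0,0,0],1],[[-1,-16,0],[0,0,0],1]]' 40
python3 -m jog '[[[-1,-10,0],[0,0,0],1],[[0,-4,0],[0,0,0],1],[[0,0,0],[0,0,0],1],[[0,0,0],[0,0,0],1]]'
python3 - <<'E'
from h import *
goto([.451,.2175,.13],12.7)
for n in("side","top"):
    p,d=bot.read_camera(n); np.savez(f"/tmp/{n}9.npz",p=p,d=d)
    im=p[130:280,220:400] if n=="side" else p[160:290,200:400]
    cv2.imwrite(f"pics/{n}9.png",cv2.resize(im[:,:,::-1],None,fx=4,fy=4,interpolation=cv2.INTER_CUBIC)[:600,:800])
    W=cloud(n,cv2.medianBlur(d,3));x,y,z=W[...,0],W[...,1],W[...,2]
    q=W[(z>.14)&(z<.32)&(abs(x-.451)<.1)&(abs(y-.2175)<.1)]
    for lo in np.arange(.14,.25,.01):
        k=q[(q[:,2]>=lo)&(q[:,2]<lo+.01)]
        if len(k)>2:print(n,lo.round(2),len(k),k[:,:2].min(0).round(3),k[:,:2].max(0).round(3))
E
```

```text
t: 22.9
eef_pos: [0.4548, 0.2058, 0.1342]
tool_rot: [-0.0, 0.994, 0.111, -0.0]
contact_force: [-0.1, 0.2, 0.3]
gripper_width: -0.005
t: 23.4
eef_pos: [0.4521, 0.2164, 0.1342]
tool_rot: [0.0, 0.994, 0.11, -0.0]
contact_force: [1.1, -0.2, 0.0]
gripper_width: 0.002
t 23.4 pos [0.4521 0.2164 0.1342] F [ 1.1 -0.2  0. ] M [ 0.04  0.03 -0.01] g 0.002
shift [-0.9 -1.3  4.2] turn [ 0.02  0.   -0.1 ] shift after turn [-0.9 -1.3  4.2]
side 0.16 6 [0.446 0.22 ] [0.456 0.225]
side 0.17 23 [0.441 0.221] [0.461 0.232]
side 0.18 39 [0.441 0.221] [0.461 0.232]
side 0.19 44 [0.44  0.217] [0.463 0.232]
side 0.2 19 [0.438 0.217] [0.463 0.231]
side 0.21 27 [0.433 0.212] [0.467 0.251]
side 0.22 25 [0.432 0.227] [0.462 0.26 ]
side 0.23 37 [0.431 0.233] [0.466 0.267]
side 0.24 54 [0.428 0.225] [0.467 0.274]
```

View pics/side9.png

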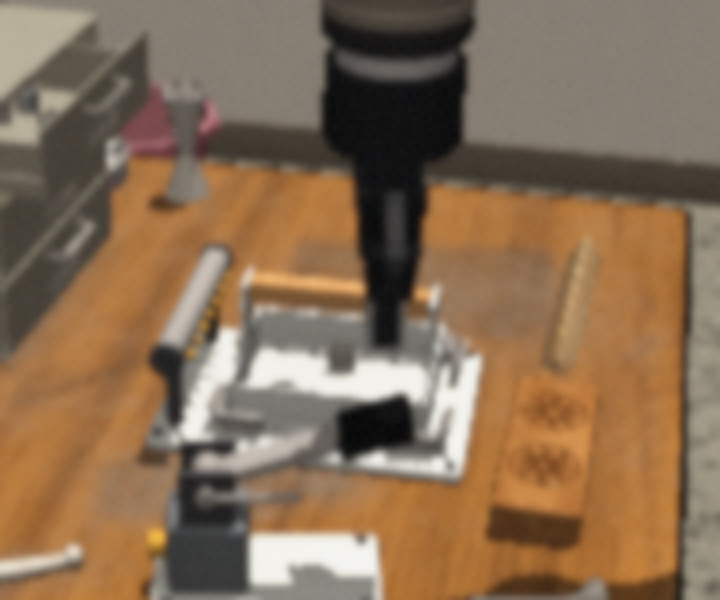

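View pics/top9.png

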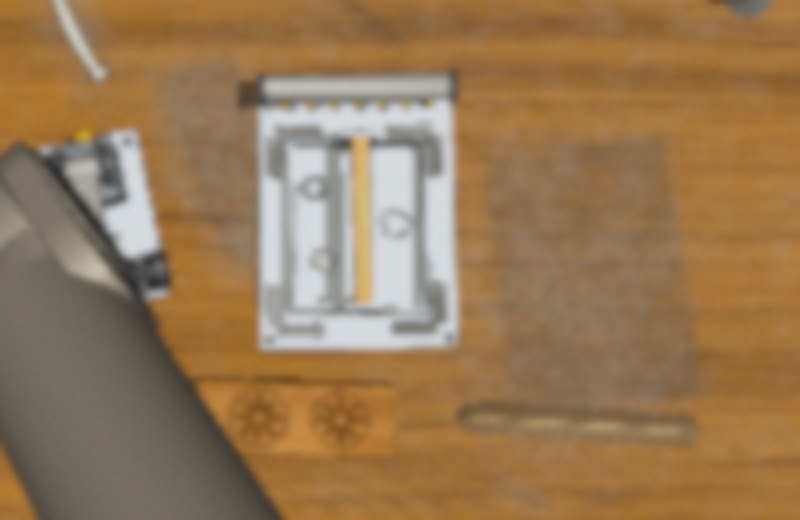

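The tray lies inside the four angles (top crop x 285–420, y 140–310), with three cutters at (313,187), (323,258) and (396,222). The shut fingertip at side crop (387,345) hovers over the pad at (375,425). I'll go down gently until it touches.

```bash
python3 -m jog '[[[-1,-1,3],[0,0,0],1],[[0,0,6],[0,0,0],1],[[0,0,6],[0,0,0],1],[[0,0,4],[0,0,0],1],[[0,0,2],[0,0,0],1],[[0,0,1],[0,0,0],1],[[0,0,0],[0,0,0],1]]'
python3 -m jog '[[[0,0,1.5],[0,0,0],1],[[0,0,1.5],[0,0,0],1],[[0,0,1],[0,0,0],1],[[0,0,0],[0,0,0],1]]'
python3 -m jog '[[[0,0,1.5],[0,0,0],1],[[0,0,1.5],[0,0,0],1],[[0,0,1],[0,0,0],1],[[0,0,0],[0,0,0],1]]'
python3 -m jog '[[[0,0,1.5],[0,0,0],1],[[0,0,1.5],[0,0,0],1],[[0,0,1],[0,0,0],1],[[0,0,0],[0,0,0],1]]'
```

```text
t: 24.38
eef_pos: [0.4507, 0.218, 0.1124]
tool_rot: [-0.0, 0.994, 0.11, 0.0]
contact_force: [-0.4, 0.3, -0.0]
gripper_width: 0.004
t: 24.88
eef_pos: [0.4506, 0.2179, 0.1082]
tool_rot: [0.0, 0.994, 0.11, -0.0]
contact_force: [-0.1, -0.1, 0.2]
gripper_width: 0.001
t: 25.38
eef_pos: [0.4505, 0.2179, 0.1042]
tool_rot: [0.0, 0.994, 0.11, -0.0]
contact_force: [-0.2, 0.3, -0.5]
gripper_width: -0.001
t: 25.88
eef_pos: [0.4505, 0.218, 0.1002]
tool_rot: [0.0, 0.994, 0.11, -0.0]
contact_force: [-0.1, -0.4, -1.7]
gripper_width: 0.003
```

```bash
python3 -m jog '[[[0,0,1.5],[0,0,0],1],[[0,0,1.5],[0,0,0],1],[[0,0,0],[0,0,0],1]]'
python3 -m jog '[[[0,0,1.5],[0,0,0],1],[[0,0,1.5],[0,0,0],1],[[0,0,0],[0,0,0],1]]'
python3 -m jog '[[[0,0,1.5],[0,0,0],1],[[0,0,1.5],[0,0,0],1],[[0,0,0],[0,0,0],1]]'
python3 - <<'E'
from h import *
goto([.451,.2175,.05],12.7)
for n in("side",):
    p,d=bot.read_camera(n); np.savez(f"/tmp/{n}10.npz",p=p,d=d)
    im=p[180:300,240:380]
    cv2.imwrite(f"pics/{n}10.png",cv2.resize(im[:,:,::-1],None,fx=5,fy=5,interpolation=cv2.INTER_CUBIC)[:600,:800])
E
```

```text
t: 26.25
eef_pos: [0.4505, 0.2179, 0.0972]
tool_rot: [0.0, 0.994, 0.11, -0.0]
contact_force: [0.3, -1.2, 0.5]
gripper_width: -0.003
t: 26.62
eef_pos: [0.4505, 0.2179, 0.0942]
tool_rot: [0.0, 0.994, 0.11, -0.0]
contact_force: [-0.5, -0.1, 0.5]
gripper_width: -0.001
t: 27.0
eef_pos: [0.4506, 0.218, 0.0913]
tool_rot: [0.0, 0.994, 0.11, 0.0]
contact_force: [0.2, -0.7, 0.7]
gripper_width: -0.002
t 27.0 pos [0.4506 0.218  0.0913] F [ 0.2 -0.7  0.7] M [-0.01  0.03  0.02] g -0.002
shift [ 0.2  0.6 41.3] turn [ 0.   -0.   -0.03] shift after turn [ 0.2  0.6 41.3]
```

View pics/side10.png

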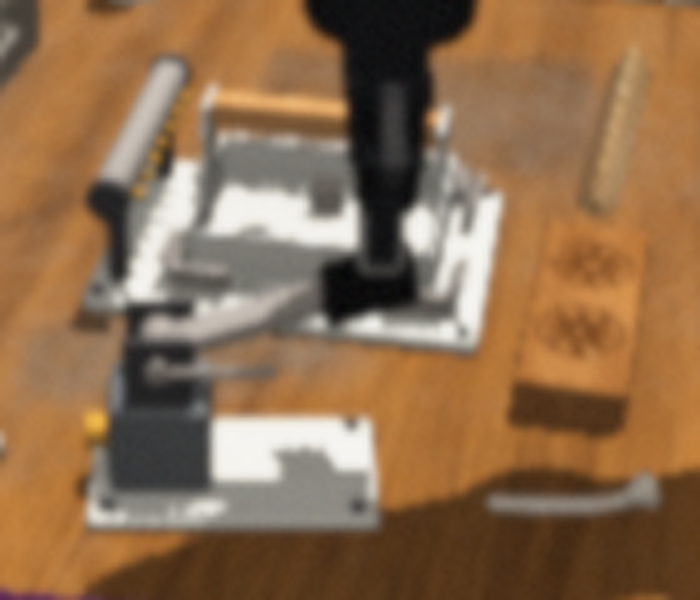

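The tip is at crop (385,265), on the middle of the pad and about to touch. I'll carry on in small steps, reading the force.

```bash
for i in 1; do python3 -m jog '[[[0,0,1.5],[0,0,0],1],[[0,0,1.5],[0,0,0],1],[[0,0,0],[0,0,0],1]]'; done
python3 -m jog '[[[0,0,1.5],[0,0,0],1],[[0,0,1.5],[0,0,0],1],[[0,0,0],[0,0,0],1]]'
python3 -m jog '[[[0,0,1.5],[0,0,0],1],[[0,0,1.5],[0,0,0],1],[[0,0,0],[0,0,0],1]]'
python3 -m jog '[[[0,0,1.5],[0,0,0],1],[[0,0,1.5],[0,0,0],1],[[0,0,0],[0,0,0],1]]'
```

```text
t: 27.42
eef_pos: [0.4506, 0.2181, 0.0883]
tool_rot: [-0.0, 0.994, 0.11, 0.0]
contact_force: [-0.3, -0.6, 4.3]
gripper_width: 0.0
t: 27.8
eef_pos: [0.4505, 0.218, 0.0852]
tool_rot: [0.0, 0.994, 0.11, -0.0]
contact_force: [-0.2, -1.0, 4.1]
gripper_width: 0.0
t: 28.18
eef_pos: [0.4505, 0.218, 0.0822]
tool_rot: [0.0, 0.994, 0.11, -0.0]
contact_force: [-1.2, -0.8, 4.4]
gripper_width: 0.003
t: 28.55
eef_pos: [0.4505, 0.2179, 0.0792]
tool_rot: [0.0, 0.994, 0.11, -0.0]
contact_force: [-1.6, -0.8, 4.5]
gripper_width: 0.005
```

Contact came at a reported z of about 0.089 with roughly 4 N, which matches the spring's starting force. By geometry, level should be at a reported z of about 0.0475. I'll press most of the way and then measure.

```bash
python3 -m jog '[[[0,0,2],[0,0,0],1],[[0,0,3],[0,0,0],1],[[0,0,3],[0,0,0],1],[[0,0,3],[0,0,0],1],[[0,0,3],[0,0,0],1],[[0,0,3],[0,0,0],1],[[0,0,3],[0,0,0],1],[[0,0,2],[0,0,0],1],[[0,0,1.5],[0,0,0],1],[[0,0,0.5],[0,0,0],1],[[0,0,0],[0,0,0],1]]'
python3 - <<'E'
from h import *
goto([.451,.2175,.0475],12.7)
for n in("side",):
    p,d=bot.read_camera(n); np.savez(f"/tmp/{n}11.npz",p=p,d=d)
    im=p[180:300,240:380]
    cv2.imwrite(f"pics/{n}11.png",cv2.resize(im[:,:,::-1],None,fx=5,fy=5,interpolation=cv2.INTER_CUBIC)[:600,:800])
    W=cloud(n,cv2.medianBlur(d,3))
    # along-lever profile: valve frame
    th=np.radians(12.7);q=W.reshape(-1,3);o=np.array([.4488,.2172]);r=q[:,:2]-o
    a=r@[np.cos(th),np.sin(th)]-.105;b=r@[-np.sin(th),np.cos(th)]
    for lo in np.arange(-.14,.02,.01):
        k=q[(a>=lo)&(a<lo+.01)&(abs(b)<.024)&(q[:,2]>.03)&(q[:,2]<.15)]
        kb=b[(a>=lo)&(a<lo+.01)&(abs(b)<.024)&(q[:,2]>.03)&(q[:,2]<.15)]
        if len(k):print(lo.round(3),len(k),np.percentile(k[:,2],[50,90]).round(4),np.percentile(kb,[5,95]).round(3))
E
```

```text
t: 29.92
eef_pos: [0.4493, 0.2176, 0.055]
tool_rot: [0.0, 0.994, 0.11, -0.001]
contact_force: [-4.7, -1.2, 8.4]
gripper_width: 0.001
t 29.93 pos [0.4493 0.2176 0.055 ] F [-4.7 -1.2  8.4] M [-0.18  1.17 -0.09] g 0.001
shift [1.7 0.5 7.5] turn [ 0.04  0.14 -0.01] shift after turn [1.7 0.5 7.5]
-0.13 39 [0.0899 0.0914] [-0.017  0.022]
-0.12 62 [0.0913 0.1146] [-0.007  0.021]
-0.11 81 [0.0945 0.1184] [0.009 0.021]
-0.1 85 [0.0977 0.1206] [-0.005  0.021]
-0.09 49 [0.0885 0.0892] [-0.016  0.021]
-0.08 35 [0.0868 0.088 ] [-0.006  0.01 ]
-0.07 30 [0.0863 0.0872] [-0.007  0.01 ]
-0.06 36 [0.0857 0.0874] [-0.007  0.013]
-0.05 44 [0.0841 0.0865] [-0.008  0.022]
-0.04 54 [0.0838 0.0865] [-0.009  0.022]
-0.03 77 [0.0767 0.0853] [-0.008  0.023]
-0.02 117 [0.0789 0.0905] [-0.015  0.024]
-0.01 135 [0.0791 0.0927] [-0.015  0.024]
0.0 137 [0.073  0.0927] [-0.014  0.024]
0.01 109 [0.0673 0.0911] [-0.015  0.023]
```

View pics/side11.png

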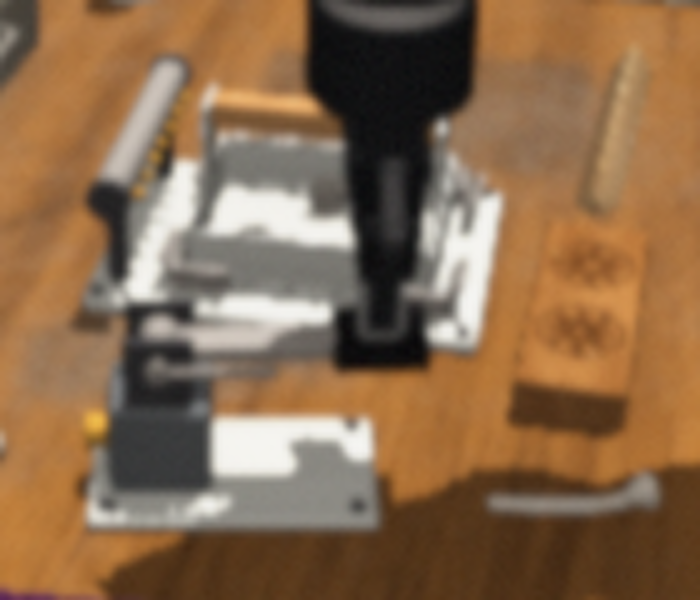

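The lever now slopes about 0.07 rad above level (arm top 0.084 to 0.087 over 40 mm), so roughly 7 mm remain. That agrees with the estimate from z. Friction is dragging the tip outward, so I'll follow it slightly and press in halves.

```bash
cat >> h.py <<'E'
def lever(W,tag=""):
    th=np.radians(12.7);q=W.reshape(-1,3);r=q[:,:2]-np.array([.4488,.2172])
    a=r@[np.cos(th),np.sin(th)]-.105;b=r@[-np.sin(th),np.cos(th)]
    m=(a>-.082)&(a<-.042)&(b>-.005)&(b<.007)&(q[:,2]>.05)&(q[:,2]<.14)
    v=cv2.fitLine(np.stack([-a[m],q[m,2]],1).astype(np.float32),cv2.DIST_HUBER,0,1e-4,1e-4).ravel()
    print(tag,"arm slope rad",np.arctan2(v[1],v[0]).round(3) if v[0]>0 else np.arctan2(-v[1],-v[0]).round(3),"at",v[2:].round(4),m.sum())
    m=(a<-.127)&(a>-.15)&(abs(b)<.02)&(q[:,2]>.05)&(q[:,2]<.15)
    if m.sum():print("  pad outer top z",np.median(q[m,2]).round(4),m.sum())
E
python3 -m jog '[[[-0.7,0,1],[0,0,0],1],[[-0.7,0,1],[0,0,0],1],[[0,0,1],[0,0,0],1],[[0,0,0.5],[0,0,0],1],[[0,0,0],[0,0,0],1]]'
python3 - <<'E'
from h import *
goto([.451,.2175,.0475],12.7)
for k in(0,11):
    lever(cloud("side",cv2.medianBlur(np.load(f"/tmp/side{k}.npz")['d'],3)),f"pic{k}")
p,d=bot.read_camera("side"); np.savez("/tmp/side12.npz",p=p,d=d);lever(cloud("side",cv2.medianBlur(d,3)),"now")
E
```

```text
t: 30.6
eef_pos: [0.4491, 0.2176, 0.0519]
tool_rot: [0.0, 0.994, 0.11, -0.0]
contact_force: [-3.4, -1.7, 7.4]
gripper_width: -0.002
t 30.6 pos [0.4491 0.2176 0.0519] F [-3.4 -1.7  7.4] M [-0.2   0.66  0.06] g -0.002
shift [1.9 0.5 4.4] turn [ 0.01  0.02 -0.03] shift after turn [1.9 0.5 4.4]
pic0 arm slope rad 0.385 at [0.0648 0.1087] 49
pic11 arm slope rad 0.026 at [0.0597 0.0868] 47
  pad outer top z 0.0879 1
now arm slope rad 0.026 at [0.0649 0.0857] 49
  pad outer top z 0.0837 2
```

```bash

python3 -m jog '[[[-0.5,0,0.7],[0,0,0],1],[[0,0,0.8],[0,0,0],1],[[0,0,0],[0,0,0],1]]'
python3 - <<'E'
from h import *
goto([.451,.2175,.0475],12.7)
ps=[];ds=[]
for k in range(6):
    p,d=bot.read_camera("side");ps.append(p.astype(float));ds.append(d)
d=np.median(ds,0).astype(np.float32);p=np.mean(ps,0).astype(np.uint8);np.savez("/tmp/side13.npz",p=p,d=d)
W=cloud("side",d);lever(W,"now")
im=p[220:290,255:335]
cv2.imwrite("pics/side13.png",cv2.resize(im[:,:,::-1],None,fx=8,fy=8,interpolation=cv2.INTER_CUBIC)[:600,:800])
# project level reference lines: lever top edge centre line for several theta
i=bot.camera_info("side");C=np.linalg.inv(np.array(i['world_from_camera']))
def pr(X):
    c=C@np.r_[X,1];return i['cx']+i['fx']*c[0]/-c[2], i['cy']-i['fy']*c[1]/-c[2]
th=np.radians(12.7);o=np.array([.4488,.2172])
ex=np.array([np.cos(th),np.sin(th),0]);hinge=np.r_[o,0]+.105*ex+[0,0,.08]
print("hinge px",pr(hinge),"level -105 px",pr(hinge-.105*ex),"slope of image line level:",(lambda a,b:(b[1]-a[1])/(b[0]-a[0]))(pr(hinge-.03*ex),pr(hinge-.08*ex)))
for an in(-.05,.05):
    e=-ex*np.cos(an)+np.array([0,0,np.sin(an)]);a,b=pr(hinge+.03*e),pr(hinge+.08*e);print(an,(b[1]-a[1])/(b[0]-a[0]))
E
```

```text
t: 31.02
eef_pos: [0.449, 0.2175, 0.0505]
tool_rot: [0.0, 0.994, 0.11, 0.0]
contact_force: [-2.5, -0.8, 8.8]
gripper_width: 0.0
t 31.02 pos [0.449  0.2175 0.0505] F [-2.5 -0.8  8.8] M [-0.25  0.48 -0.04] g 0.0
shift [2.  0.5 3. ] turn [ 0.01 -0.02 -0.03] shift after turn [2.  0.5 3. ]
now arm slope rad 0.016 at [0.0623 0.0847] 43
  pad outer top z 0.0835 1
hinge px (np.float64(271.3800750387598), np.float64(248.87844015715027)) level -105 px (np.float64(315.5373513392915), np.float64(249.0642286180522)) slope of image line level: 0.004207425739702044
-0.05 0.04535658629300778
0.05 -0.03702122638859004
```

View pics/side13.png

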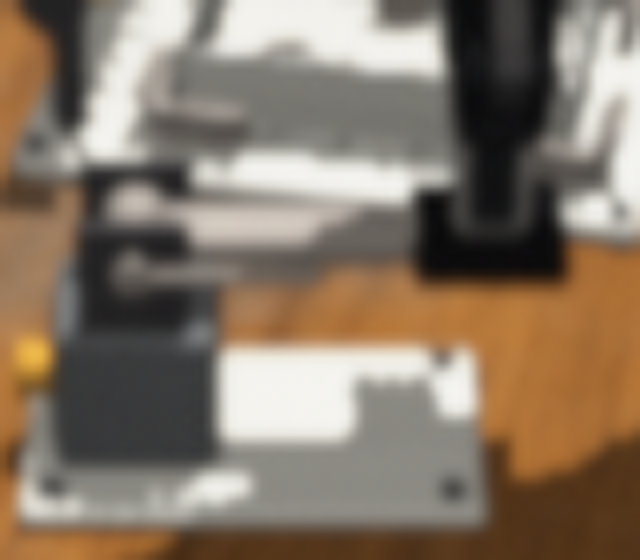

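```bash
python3 - <<'E'
from h import *
for k in(0,9,11,12,13):
    f=np.load(f"/tmp/side{k}.npz");W=cloud("side",f['d'] if k==13 else cv2.medianBlur(f['d'],3));z=W[...,2]
    out=[]
    lo,hi=(215,262)
    for u in range(280,312,2):
        col=z[lo:hi,u]; r=np.where(col>.06)[0]+lo
        y=W[lo:hi,u,1]; r=np.array([v for v in r if W[v,u,1]>.17 and W[v,u,1]<.3])
        out.append((u,int(r.min()),int(r.max()),round(float(z[r,u].max()),4)) if len(r) else (u,))
    print(k,out)
f=np.load("/tmp/side13.npz")['p']
im=f[232:262,268:328]
cv2.imwrite("pics/side13b.png",cv2.resize(im[:,:,::-1],None,fx=13,fy=13,interpolation=cv2.INTER_LANCZOS4))
E
```

```text
0 [(280, 243, 255, 0.0928), (282, 243, 255, 0.0948), (284, 242, 255, 0.0965), (286, 241, 255, 0.0994), (288, 241, 255, 0.1003), (290, 240, 255, 0.1012), (292, 239, 255, 0.1034), (294, 239, 246, 0.1051), (296, 238, 245, 0.1066), (298, 238, 244, 0.1083), (300, 237, 244, 0.1099), (302, 236, 243, 0.1121), (304, 234, 243, 0.1146), (306, 232, 245, 0.1178), (308, 232, 244, 0.1186), (310, 231, 244, 0.12)]
9 [(280, 243, 255, 0.0923), (282, 243, 255, 0.0939), (284, 242, 255, 0.096), (286, 241, 255, 0.0978), (288, 241, 255, 0.0999), (290, 240, 255, 0.1013), (292, 239, 255, 0.1026), (294, 239, 246, 0.1047), (296, 238, 245, 0.1071), (298, 238, 244, 0.1088), (300, 237, 244, 0.11), (302, 236, 243, 0.1135), (304, 234, 243, 0.1138), (306, 232, 245, 0.1171), (308, 232, 244, 0.1188), (310, 231, 244, 0.1206)]
11 [(280, 246, 255, 0.0856), (282, 245, 255, 0.0854), (284, 245, 255, 0.0865), (286, 245, 255, 0.0874), (288, 245, 255, 0.0868), (290, 245, 255, 0.0873), (292, 245, 255, 0.0873), (294, 245, 253, 0.0877), (296, 245, 252, 0.0877), (298, 245, 252, 0.0871), (300, 245, 251, 0.088), (302, 245, 251, 0.088
[... 209 characters left out ...]
88, 246, 255, 0.0865), (290, 246, 255, 0.0855), (292, 246, 255, 0.0857), (294, 246, 253, 0.0863), (296, 246, 252, 0.0854), (298, 245, 252, 0.0858), (300, 245, 252, 0.0864), (302, 245, 252, 0.0863), (304, 245, 252, 0.0864), (306, 244, 253, 0.0864), (308, 243, 255, 0.0872), (310, 215, 255, 0.1858)]
13 [(280, 246, 255, 0.0856), (282, 246, 255, 0.0853), (284, 246, 255, 0.085), (286, 246, 255, 0.0849), (288, 246, 255, 0.0851), (290, 246, 255, 0.0848), (292, 246, 255, 0.0849), (294, 246, 255, 0.0853), (296, 246, 252, 0.0858), (298, 246, 252, 0.0855), (300, 246, 252, 0.0855), (302, 246, 252, 0.0853), (304, 246, 252, 0.0857), (306, 243, 253, 0.0849), (308, 243, 255, 0.0864), (310, 215, 255, 0.1863)]
```

View pics/side13b.png

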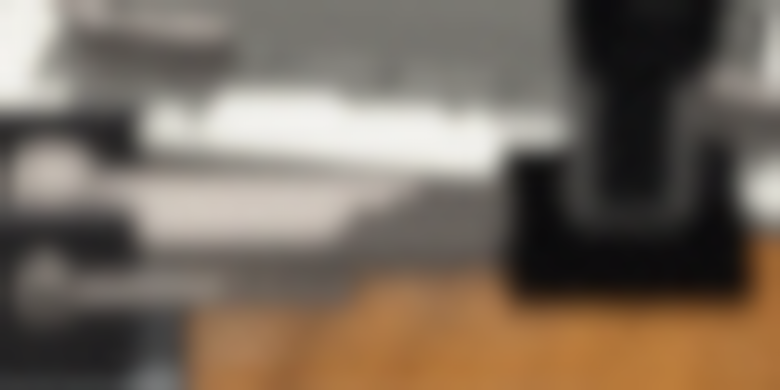

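The lever reads level to within about 0.01 rad: the arm top is at a constant 0.085, its edge rows are constant, and the force is 8.8 N against 8.5 N wanted. The averaged estimate leaves about 0.8 mm. I'll apply that and then hold for more than 2 s.

```bash

python3 -m jog '[[[0,0,0.4],[0,0,0],1],[[0,0,0.4],[0,0,0],1],[[0,0,0],[0,0,0],1],[[0,0,0],[0,0,0],1],[[0,0,0],[0,0,0],1],[[0,0,0],[0,0,0],1],[[0,0,0],[0,0,0],1],[[0,0,0],[0,0,0],1],[[0,0,0],[0,0,0],1],[[0,0,0],[0,0,0],1],[[0,0,0],[0,0,0],1],[[0,0,0],[0,0,0],1]]'
python3 - <<'E'
from h import *
goto([.449,.2175,.0495],12.7)
F=[];ps=[];ds=[]
for k in range(10):
    p,d=bot.read_camera("side");ps.append(p.astype(float));ds.append(d);F.append(bot.get_obs()['contact_force'])
print("meanF",np.mean(F,0).round(2))
d=np.median(ds,0).astype(np.float32);p=np.mean(ps,0).astype(np.uint8);np.savez("/tmp/side14.npz",p=p,d=d)
W=cloud("side",d);lever(W,"now")
z=W[...,2];us=np.arange(282,306)
zz=[z[240:256,u].max() for u in us]
a=[-(W[240+z[240:256,u].argmax(),u,:2]-np.array([.4488,.2172]))@[np.cos(.2217),np.sin(.2217)]+.105 for u in us]
print("top-line slope",np.polyfit(a,zz,1).round(4),np.round(zz,4)[::4])
z0=cloud("side",cv2.medianBlur(np.load("/tmp/side0.npz")['d'],3));zz0=[z0[230:256,u,2].max() for u in us]
print("free slope", np.polyfit([-(z0[230+z0[230:256,u,2].argmax(),u,:2]-np.array([.4488,.2172]))@[np.cos(.2217),np.sin(.2217)]+.105 for u in us],zz0,1).round(4))
p,d=bot.read_camera("top");cv2.imwrite("pics/top14.png",cv2.resize(p[160:290,200:400][:,:,::-1],None,fx=4,fy=4,interpolation=cv2.INTER_CUBIC))
W=cloud("top",cv2.medianBlur(d,3));x,y,z=W[...,0],W[...,1],W[...,2]
q=W[(z>.036)&(z<.13)&(abs(x-.514)<.085)&(abs(y-.0245)<.075)]
print("tray",cv2.minAreaRect((q[:,:2]*1000).astype(np.float32)))
for r in bot.landmark_of("side","valve_lever")[:1]:print(r)
E
```

```text
t: 32.83
eef_pos: [0.4489, 0.2175, 0.0498]
tool_rot: [0.0, 0.994, 0.11, 0.0]
contact_force: [-2.8, -1.0, 7.5]
gripper_width: 0.001
t 32.83 pos [0.4489 0.2175 0.0498] F [-2.8 -1.   7.5] M [-0.2   0.55  0.01] g 0.001
shift [0.1 0.1 0.3] turn [ 0.01 -0.02 -0.03] shift after turn [0.1 0.1 0.3]
meanF [-2.49 -0.93  8.23]
now arm slope rad 0.005 at [0.0621 0.0843] 48
  pad outer top z 0.0823 2
top-line slope [0.0011 0.0846] [0.0845 0.0844 0.0845 0.0848 0.0848 0.0849]
free slope [0.368  0.0855]
tray ((515.531005859375, 21.208660125732422), (143.4447021484375, 105.51837921142578), 2.24927020072937)Traceback (most recent call last):
  File "<stdin>", line 19, in <module>
ValueError: it knows: air_valve, blow_stand, carry_tray, cone_tool, gear_tool, jigger, lever_hinge, lever_pad, nest, press_mould, stick, the_cutter, tray_handle
```

View pics/top14.png

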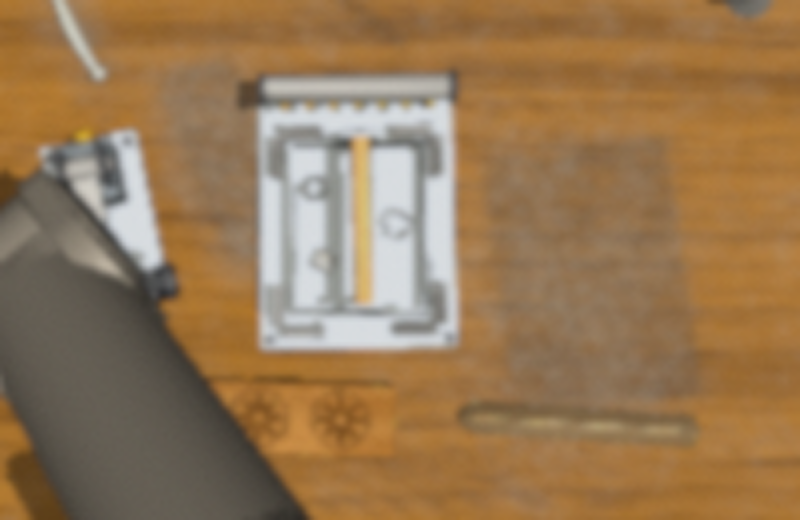

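The lever is level: its slope is 0.001–0.005 rad, where the same fit reads 0.37 when it is free, and the mean force is 8.2 N. The top view shows the tray inside the angles with all three cutters. I'll hold for 2.5 s more, still pressing, and hand in.

```bash

python3 -m jog '[[[0,0,0],[0,0,0],1],[[0,0,0],[0,0,0],1],[[0,0,0],[0,0,0],1],[[0,0,0],[0,0,0],1],[[0,0,0],[0,0,0],1],[[0,0,0],[0,0,0],1],[[0,0,0],[0,0,0],1],[[0,0,0],[0,0,0],1],[[0,0,0],[0,0,0],1],[[0,0,0],[0,0,0],1],[[0,0,0],[0,0,0],1],[[0,0,0],[0,0,0],1]]'
python3 -m jog '[[[0,0,0],[0,0,0],1],[[0,0,0],[0,0,0],1],[[0,0,0],[0,0,0],1],[[0,0,0],[0,0,0],1],[[0,0,0],[0,0,0],1],[[0,0,0],[0,0,0],1],[[0,0,0],[0,0,0],1],[[0,0,0],[0,0,0],1]]'
python3 - <<'E'
from h import *
p,d=bot.read_camera("side");lever(cloud("side",cv2.medianBlur(d,3)),"final");goto([.449,.2175,.0495],12.7)
print(bot.hand_in())
E
```

```text
t: 34.88
eef_pos: [0.4489, 0.2176, 0.0498]
tool_rot: [0.0, 0.994, 0.11, 0.0]
contact_force: [-2.0, -1.4, 8.1]
gripper_width: 0.003
t: 35.88
eef_pos: [0.4489, 0.2175, 0.0498]
tool_rot: [0.0, 0.994, 0.11, 0.0]
contact_force: [-2.5, -1.3, 8.1]
gripper_width: -0.003
final arm slope rad -0.004 at [0.0632 0.0844] 51
  pad outer top z 0.0821 2
t 35.92 pos [0.4489 0.2176 0.0498] F [-1.7 -1.   8.8] M [-0.26  0.56 -0.03] g 0.001
shift [0.  0.1 0.3] turn [ 0.01 -0.02 -0.03] shift after turn [0.  0.1 0.3]
the job is handed in; nothing more can be done
None
```

The tray is on the blow-off stand and let go. The lever was then pressed level and held for more than 4 s, and I handed in at about 36 s with it still pressed.

- **Tray:** I gripped it by the bar, carried it level and lowered it between the four corner angles. It came to rest exactly 10 mm above the height at which I gripped it, which is the plate's thickness. The top picture taken during the hold shows it inside the angles with all three cutters in it.
- **Lever:** the last check gave a slope of about 0 ± 0.01 rad, where the same fit read about 0.37–0.385 with the lever free. The push was 8–9 N, against 8.5 N stated for level.
- **Other things on the table:** the arm never touched any of them, and those still in view in the last top picture had not moved.

**Checks that failed or disagreed:**
- **First grasp:** it closed on nothing, above the bar. The reported TCP z reads about 38 mm lower than the fingertips really are, according to both cameras. I allowed for this from then on.
- **Lever height:** working from the TCP height alone, level would have been about 2 mm lower (0.02 rad) than where I stopped. I went with the camera slope and the force.
- **Tray position:** at the final check the top camera put the tray's centre 3–4 mm from the side camera's figure. The arm and shadows hid part of it, and the picture itself shows it seated.

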